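# Open the combination-locked sample safe

## Robot

A 7-joint arm with a two-finger parallel gripper is mounted at the origin on the work surface. World frame = base frame: x ahead of the robot, y to its left, z up, the work surface at z = 0. Lengths are in m, angles in rad, forces in N, time in s.
With the tool pointing down it reaches from about 0.425 to 0.95 m from the base axis. Payload 4.7 kg.
Tool frame: the origin (TCP) lies between the finger pads; the fingertips stand 14 mm ahead of it and the grasp point (between the pads) lies 5 mm behind it; x points along the fingers, z is the direction in which the jaws open and shut, and the axes are right-handed (so a half turn about x gives the same grasp; the last joint's range is limited). The gripper opens to 85 mm and grips with 20 to 120 N. Pads are 22 mm wide; open, the fingers measure 114 mm over their backs; the gripper's body (76 mm by 85 mm) begins 54 mm behind the grasp point. The pads swing forward as they close: fully open they stand 13 mm farther back than shut.
Start: joints at [-0.029, 0.469, -0.049, 1.532, 0.024, 1.141, -0.082], TCP at [0.675, 0, 0.245] pointing down, gripper open.
Joint ranges: [-2.59, 2.59], [-0.33, 1.99], [-1.39, 1.29], [0.1, 2.45], [-1.04, 4.18], [0.21, 1.99], [-2.66, 2.66]. Speed limits (rad/s): [2.57, 2.57, 3.14, 3.14, 3.14, 3.14, 3.14].

## Interface

Orientations are given as a 3x3 rotation matrix whose columns are the frame's x, y, z axes.
In Python, from bench import state, get_image, calibration, close_job gives the robot as it stands.
- The arm moves only by the tool carry_out, never from a script. Its argument "motion" is a list of rows, each an object with "jaw": the opening, from 0 (shut) to 1 (fully open); "dp": the shift along the tool's x, y, z normalised to -1 to 1, where 1 is 30 mm, a list of three; "delta_rot": the turn, a rotation vector about the tool's x, y, z normalised to -1 to 1, where 1 is 5 degrees, a list of three. In form: [{"jaw": jaw, "dp": [dx, dy, dz], "delta_rot": [ax, ay, az]}, ...]. A call has 1 to 10 rows; each row shifts and turns the commanded pose from where the row before left it, along the tool's axes as they then stand; what a row does not reach is not made up. A row lasts 1/12 s, in which the tool goes at most 41.7 mm and 7.16 degrees, less where a joint would pass 70% of its speed; a pose out of reach is approached as far as the arm can. A call with a number of a shift or a turn outside -1 to 1 is refused whole. A call with a gripper value outside its range is refused whole. The fingers move at their own pace and stop on an object; "grip_force" is the grip in N (left out, the last holds). Time passes only in rows, so rows that do not move let the fingers close. It gives the time, the measured TCP pose, the force and the opening at its end, in the units of the state.
- state(): the state, without advancing time (a new reading comes with each control period).
- get_image(name): name is "scene" or "side" or "wrist"; returns the picture (420x560x3 uint8, red, green, blue); there is no depth.
- calibration(name): a dict with "fx", "fy", "cx", "cy" (pixels), "rvec" (rotation vector, rad) and "tvec" (3), from world to camera coordinates, as OpenCV has them; the wrist camera has in their place "T_tool_cam" (4x4, takes a point from camera to tool coordinates, whose origin is the TCP and whose axes are the tool frame's). Camera axes: x right, y down, z forward; pixel columns grow to the right and rows downward; lengths in m; the calibration is good to about 2 mm. A picture is of the moment at which its call begins: read the wrist's pose just before it. calibration takes no time and is no camera call.
- close_job(): hands the job in, once; it reports no verdict.
The state is a dict: "t": time; "joint_pos": joint angles; "joint_velocities": joint speeds; "joint_torque": joint torques, N m; "position": TCP position; "ee_rot": TCP orientation; "wrist_force": force on the tool from outside, world axes, zero at the start; "moment": the same for the moment, N m; "finger_gap": opening from 0.0 (shut) to 1.0 (fully open).
Only numpy, scipy, OpenCV 4.12 (cv2) and the standard library are available. Lean on these libraries where they do the work, as an engineer would, in place of code of your own. Each camera call takes 0.05 s, during which the arm holds its last target.

## Task

Open the blue steel sample safe on the counter: turn its combination dial right (clockwise seen from above) to 15, left to 30, then right again through 25, where it takes up the bolt, and on until you feel the bolt come up firm against its stop, without forcing it. Then raise the lid by its handle until it stands open by itself at 45 degrees or more, and let go. Leave the things around the safe where they are.

Things in the scene. Friction and masses are not known exactly. Their poses are not given: they have to be found in the camera images.
- safe: Blue steel top-opening sample safe fixed to the counter, 300 (x) by 300 (y) by 110 mm high; origin at the centre of its underside, front towards its -x. The front 100 mm of its top is the fixed lock deck with the dial in the middle; behind it, flush, lies the lid, front edge at x = -50, hinged at the back. The dial axis is at x = -100, y = 0.
- dial_axis (a point): On the dial's axis, 28 mm above the deck (138 mm above the counter), halfway up the wing grip; axes as the safe's. Wing grip: upright steel bar across the dial's centre along its 0-20 line, 48 mm long, 12 mm thick, from 14 to 42 mm above the deck: pinch it across the 12 mm. Its direction is the safe's yaw + the dial joint's value.
- dial (a joint): Dial angle, rad: grows turned LEFT (counter-clockwise from above), shrinks turned RIGHT, endless. Number at the index = value / 0.15708 (modulo 40). Starts between 19 and 27, stays where left, light to turn (0.03 to 0.2 N m, small bumps near 25 and 29). Hit 15 and 30 within 1 division. Overshot 15: turn left to 36, right to 15 again. Overshot 30: turn on left to 36, then begin again.
- dial_zero (a point): The 0 mark (the broadest) on the dial's top face, 33 mm from its axis; it turns with the dial. Black disc 80 mm across, its face 14 mm above the deck, 40 white divisions numbered clockwise round the disc; long marks = 10, 20, 30 with one, two, three pips; middling marks = 5, 15, 25, 35. The dark line on the wing grip points to 0.
- dial_index (a point): The index: black mark on the fixed steel ring (98 mm across, 4 mm high) round the dial, on its far (+x) side, 46 mm from the axis. The dial reads the number of the mark next to it. Within the lock two gated wheels are picked up with 10 divisions of lost motion each; they lie gathered so that right to 15 sets the first and left to 30 the second.
- bolt: Steel bolt in the safe, hidden; origin 60 mm beyond the dial's axis. In the last right turn the dial takes it up a little below 25 and draws it towards the safe's -y against friction: about 0.15 to 0.3 N m at the dial. It frees the lid after 6 mm. If the dial runs freely on below 21 it took nothing up: turn left to 36, dial again.
- stop_block: Hidden block that carries the screw at which the drawn bolt stops, somewhere between readings 23.5 and 21.4, different each time; the block's pose does not tell where. There the load at the dial rises steeply, about 0.027 N m per newton on the stop. 2 to 15 N on the stop (0.05 to 0.4 N m above the drawing load) is right, more is forcing.
- lid (a joint): Opening angle of the lid in rad, 0 closed, up to 1.5; friction hinges hold it wherever it is left. 296 mm wide, 196 mm deep, about 0.7 kg, about 10 N at the handle to raise it. Held down by the bolt until that is drawn.
- lid_handle (a point): Middle of the lid's handle, a round steel bar 10 mm thick and 100 mm long along the safe's y, its centre 30 mm above the lid on two end posts, 85 mm beyond the dial's axis when shut. Moves with the lid: in the lid's frame it stands 163 mm before the hinge line and 30 mm above the lid.
- lid_hinge (a point): Middle of the lid's hinge line, at the safe's back edge, 148 mm beyond its centre, 110 mm above the counter; the line runs along the safe's y.
- cube: Bystander: 90 mm school cube, wood below, blue above, 0.45 kg; origin under its centre.
- cone: Bystander: amber clear cone, 84 mm across, 120 mm high; origin under its centre.
- tape_reel: Bystander: dark red tape reel, 96 mm across, 30 mm high, brass crank on top; origin under its centre.
- beaker: Bystander: glass beaker, 72 mm across, 95 mm high; origin under its centre.

How it is judged:
On the way:
1. the bolt is drawn up against its stop (at least 1.5 N on the stop) (contact force between bolt and stop_block above 1.5 N), for 0.1 s.
At the end, for the whole second after the job is handed in: the lid stands still, open by at least 0.7 rad (40 degrees), and the cube, cone, tape reel and beaker stand upright within 30 mm of where they were (value of joint lid above 0.7 rad and velocity of joint lid between -0.05 and 0.05 rad/s and distance of each of cube, cone, tape_reel, beaker from where it was at the start of the episode below 0.03 m and angle between each of cube, cone, tape_reel, beaker's own z axis and vertical below 0.2 rad); the robot touches nothing.
It fails at once if the dial is forced: more than 15 N between the bolt and its stop (contact force between bolt and stop_block above 15 N).
It fails at once if a bystander is pushed more than 30 mm or tipped over (distance of any of cube, cone, tape_reel, beaker from where it was at the start of the episode above 0.03 m or angle between any of cube, cone, tape_reel, beaker's own z axis and vertical above 0.5 rad).
It also fails if it takes over 64 s, if anything falls off the work surface, if the arm or the gripper's body presses on something with over 40 N, if the wrist force passes 120 N, or if a joint passes its speed limit or range.

## Working session

There is one attempt and no reset: what is moved stays moved. The work goes in short steps, Python scripts to look and compute and a tool call to move; the robot and the scene stay as the last step left them, time stands still between calls to the robot, and variables do not carry over. Pictures are saved under pics/ and viewed, and the job is handed in when it is done.

Besides the shell and the picture viewer there is one more tool, called as name(argument=value, ...), one argument or row to a line, values as JSON. carry_out: Moves the arm, as the interface text tells. Its arguments: {"type":"object","properties":{"motion":{"type":"array"},"grip_force":{"type":"number"}},"required":["motion"]}

```bash
ls; mkdir -p pics
python3 - <<'E'
from bench import *
import cv2
s=state();print(s)
for n in("scene","side","wrist"):
    im=get_image(n);cv2.imwrite(f"pics/{n}0.png",im[:,:,::-1]);print(n,calibration(n))
E
```

```text
pics
{'t': 0.0, 'joint_pos': array([-0.02889881,  0.46946091, -0.04859758,  1.53370574,  0.02413633,
        1.14101683, -0.08230179]), 'joint_velocities': array([ 3.78958136e-05,  9.92403795e-04, -1.89143197e-03,  1.75482428e-03,
        4.47293612e-04,  1.22546484e-03,  4.40907562e-04]), 'joint_torque': array([ 1.18357209e-03, -5.10321057e+01, -4.63755790e-02, -2.37716943e+01,
        1.05899444e-02,  7.35067850e-03,  1.56414734e-05]), 'position': array([6.74432003e-01, 2.02717202e-06, 2.44243300e-01]), 'ee_rot': array([[-2.00104870e-03, -4.65330070e-05,  9.99997997e-01],
       [-1.06776855e-04,  9.99999993e-01,  4.63194338e-05],
       [-9.99997992e-01, -1.06683954e-04, -2.00105366e-03]]), 'wrist_force': array([-0.25474281,  0.20839253, -0.63808619]), 'moment': array([ 0.00559878, -0.01224582,  0.05278928]), 'finger_gap': 1.0029492165882083}
scene {'fx': 535.9215624825389, 'fy': 535.9215624825389, 'cx': 280.23817547456844, 'cy': 208.83963086506986, 'rvec': array([ 2.03496501,  1.52893696, -0.54090616]), 'tvec': array([-0.18102285, -0.38243284,  1.56193147])}
side {'fx': 531.7653195227243, 'fy': 531.7653195227243, 'cx': 272.7918656928752, 'cy': 210.3827678537823, 'rvec': array([ 0.42319353, -2.80639644,  1.1030525 ]), 'tvec': array([0.59926861, 0.17179067, 1.21965219])}
wrist {'fx': 377.12232228423636, 'fy': 377.12232228423636, 'cx': 280.3757924535222, 'cy': 210.30608411186196, 'T_tool_cam': array([[ 4.82193077e-04, -2.88916634e-01,  9.57354138e-01,
        -1.27205831e-01],
       [-1.01097611e-03, -9.57353901e-01, -2.88916053e-01,
         7.42186500e-02],
       [ 9.99999373e-01, -8.28548846e-04, -7.53717239e-04,
        -2.66309068e-04],
       [ 0.00000000e+00,  0.00000000e+00,  0.00000000e+00,
         1.00000000e+00]])}
```

View pics/scene0.png

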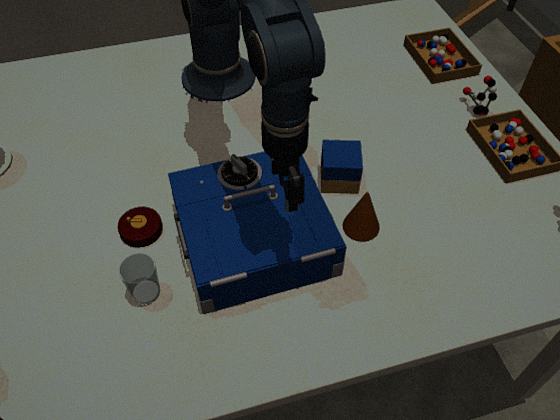

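View pics/side0.png

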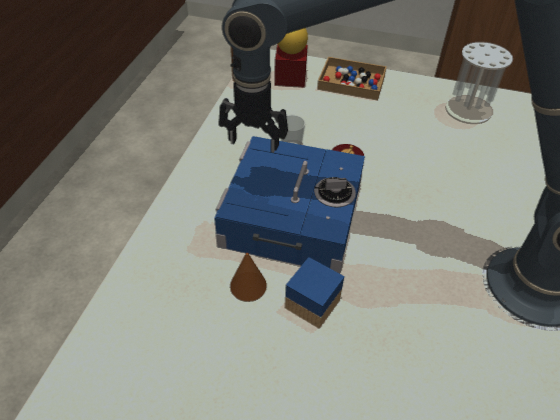

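View pics/wrist0.png

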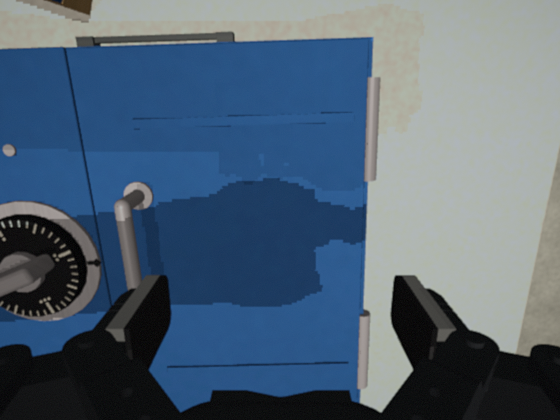

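```bash
cat > h.py <<'E'
import numpy as np,cv2
from bench import *
def cam(n,s=None):
    c=calibration(n);K=np.array([[c['fx'],0,c['cx']],[0,c['fy'],c['cy']],[0,0,1]])
    if n=='wrist':
        T=np.eye(4);T[:3,:3]=s['ee_rot'];T[:3,3]=s['position'];T=T@c['T_tool_cam'];R=T[:3,:3].T;t=-R@T[:3,3]
    else:
        R=cv2.Rodrigues(c['rvec'])[0];t=np.array(c['tvec']).ravel()
    return K,R,t
def ray(C,uv):
    K,R,t=C;d=R.T@np.linalg.solve(K,[uv[0],uv[1],1]);return -R.T@t,d/np.linalg.norm(d)
def onz(C,uv,z):
    o,d=ray(C,uv);return o+d*(z-o[2])/d[2]
def tri(obs):
    A=np.zeros((3,3));b=np.zeros(3)
    for C,uv in obs:
        o,d=ray(C,uv);P=np.eye(3)-np.outer(d,d);A+=P;b+=P@o
    X=np.linalg.solve(A,b);r=[np.linalg.norm((np.eye(3)-np.outer(d,d))@(X-o)) for o,d in [ray(*q) for q in obs]]
    return X,r
def proj(C,X):
    K,R,t=C;p=K@(R@np.asarray(X)+t);return p[:2]/p[2]
def crop(n,im,x0,y0,x1,y1,k):
    cv2.imwrite(n,cv2.resize(im[y0:y1,x0:x1,::-1],None,fx=k,fy=k,interpolation=cv2.INTER_CUBIC))
E
python3 - <<'E'
from h import *
s=state();W=cam('wrist',s)
for uv,z in [((38,262),.114),((97,263),.114),((123,207),.14),((368,38),.11),((373,38),.11),((66,48),.11),((105,310),.11)]:print(uv,onz(W,uv,z))
sc=cv2.imread('pics/scene0.png')[:,:,::-1];sd=cv2.imread('pics/side0.png')[:,:,::-1]
crop('pics/sc_c.png',sc,150,130,350,330,3);crop('pics/sd_c.png',sd,200,120,390,270,4)
E
```

```text
(38, 262) [ 0.49314405 -0.04372045  0.114     ]
(97, 263) [ 0.53706757 -0.04453542  0.114     ]
(123, 207) [0.57314751 0.00657237 0.14      ]
(368, 38) [0.72979961 0.10985105 0.11      ]
(373, 38) [0.73298186 0.10984712 0.11      ]
(66, 48) [0.53632903 0.10419495 0.11      ]
(105, 310) [ 0.53552568 -0.08679652  0.11      ]
```

View pics/sc_c.png

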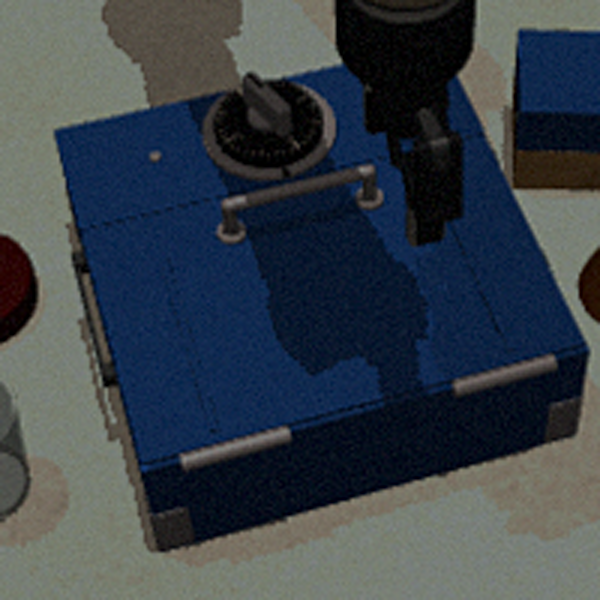

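View pics/sd_c.png

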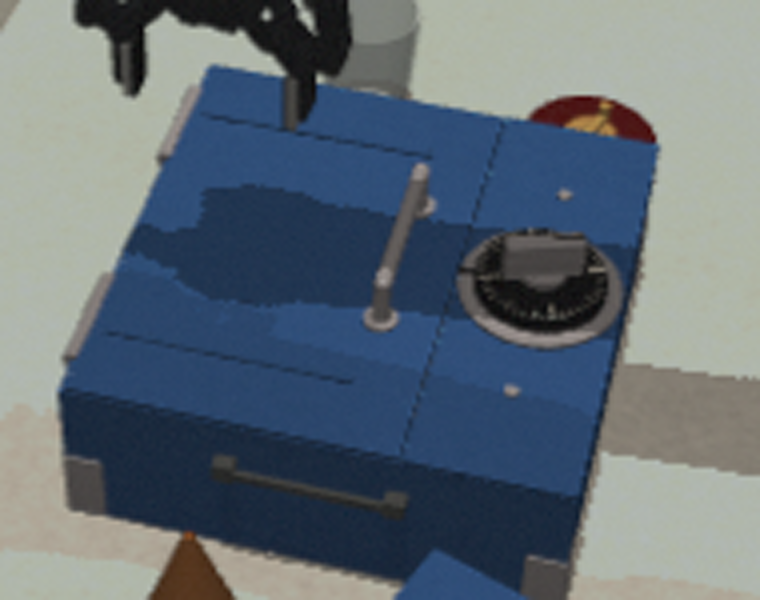

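carry_out(
  motion=[
    {"jaw":1,"dp":[0,-0.21,-0.88],"delta_rot":[0,0,0]},
    {"jaw":1,"dp":[0,-0.21,-0.88],"delta_rot":[0,0,0]},
    {"jaw":1,"dp":[0,-0.21,-0.88],"delta_rot":[0,0,0]},
    {"jaw":1,"dp":[0,-0.21,-0.88],"delta_rot":[0,0,0]},
    {"jaw":1,"dp":[0,-0.21,-0.88],"delta_rot":[0,0,0]},
    {"jaw":1,"dp":[0,-0.21,-0.88],"delta_rot":[0,0,0]},
    {"jaw":1,"dp":[0,-0.21,-0.88],"delta_rot":[0,0,0]},
    {"jaw":1,"dp":[0,0,0],"delta_rot":[0,0,0]},
    {"jaw":1,"dp":[0,0,0],"delta_rot":[0,0,0]},
  ],
)

```text
t: 0.9
position: [0.4893, -0.0445, 0.2455]
ee_rot: [[0.0, 0.001, 1.0], [-0.0, 1.0, -0.001], [-1.0, -0.0, 0.0]]
wrist_force: [1.2, 0.2, 0.3]
finger_gap: 1.001
```

Run:
```python
from h import *
s=state();print(s['t'],s['position'],s['joint_pos'],s['moment'],s['wrist_force']);np.savez('w1.npz',p=s['position'],R=s['ee_rot'])
im=get_image('wrist');cv2.imwrite('pics/w1.png',im[:,:,::-1]);crop('pics/w1c.png',im,200,120,380,260,4)
for n in('scene','side'):
  im=get_image(n);cv2.imwrite(f'pics/{n}1.png',im[:,:,::-1])
```

```text
0.9 [ 0.48926274 -0.04452106  0.24553745] [ 0.05021725  0.17043404 -0.0514551   1.95613767  0.01039196  1.01485817
 -0.00703666] [ 0.02648747 -0.04336582 -0.07429834] [1.15450343 0.18035896 0.34528188]
```

View pics/w1.png

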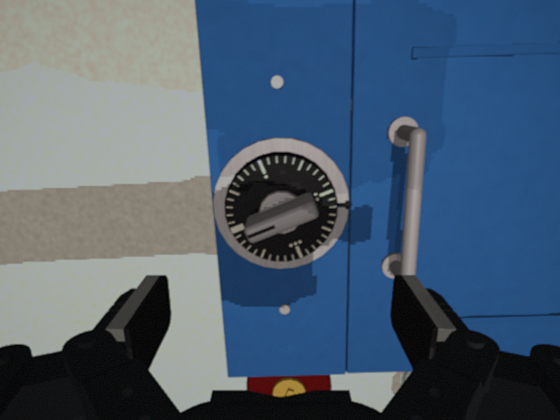

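View pics/w1c.png

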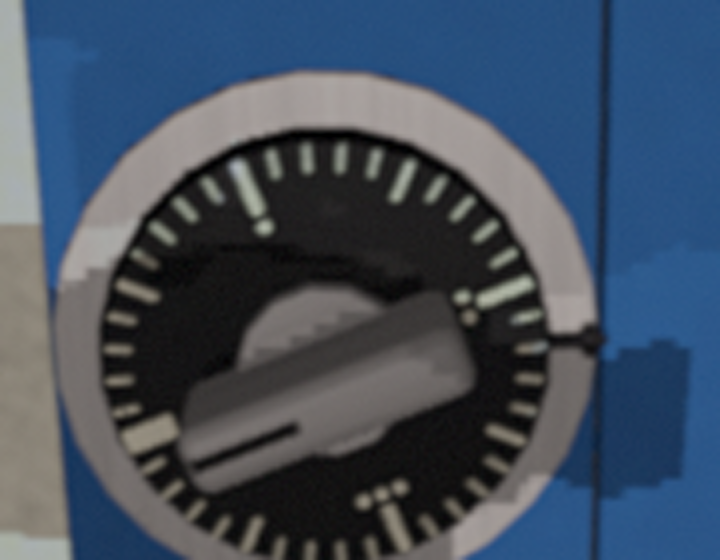

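Run:
```python
from h import *
d=np.load('w1.npz');W=cam('wrist',dict(ee_rot=d['R'],position=d['p']))
im=cv2.imread('pics/w1.png')
for nm,uv,z in [('lidline',(354,2),.11),('lidline',(347.5,370),.11),('frontedge',(196,2),.11),('fe',(228,375),.11),('index',(347.5,205),.114),('m0',(237,227.5),.124),('m20',(327,193),.124),('m10',(263,168),.124),('m30',(299,251),.124),('screwT',(277,82),.11),('screwB',(284.5,310),.11),('linea',(249.5,236.5),.152),('lineb',(274.5,226.5),.152),('hT',(418,137),.14),('hB',(408,272),.14)]:print(nm,uv,onz(W,uv,z).round(4))
g=cv2.cvtColor(im,cv2.COLOR_BGR2HSV)
m=((g[:,:,2]>0)&~((g[:,:,1]>120)&(g[:,:,2]>40))).astype(np.uint8)
m[:120]=0;m[275:]=0;m[:,:212]=0;m[:,352:]=0
c=max(cv2.findContours(m,0,1)[0],key=cv2.contourArea);print(cv2.fitEllipse(cv2.convexHull(c)))
```

```text
lidline (354, 2) [0.535 0.086 0.11 ]
lidline (347.5, 370) [ 0.5446 -0.1889  0.11  ]
frontedge (196, 2) [0.4365 0.0862 0.11  ]
fe (228, 375) [ 0.4446 -0.1937  0.11  ]
index (347.5, 205) [ 0.5367 -0.0445  0.114 ]
m0 (237, 227.5) [ 0.4585 -0.0579  0.124 ]
m20 (327, 193) [ 0.5206 -0.0332  0.124 ]
m10 (263, 168) [ 0.4773 -0.0159  0.124 ]
m30 (299, 251) [ 0.502  -0.0757  0.124 ]
screwT (277, 82) [0.4868 0.0388 0.11  ]
screwB (284.5, 310) [ 0.4919 -0.132   0.11  ]
linea (249.5, 236.5) [ 0.4695 -0.054   0.152 ]
lineb (274.5, 226.5) [ 0.4852 -0.0474  0.152 ]
hT (418, 137) [0.5728 0.0059 0.14  ]
hB (408, 272) [ 0.5753 -0.0844  0.14  ]
((272.740234375, 209.1475830078125), (132.04611206054688, 162.69873046875), 55.22130584716797)
```

View pics/scene1.png

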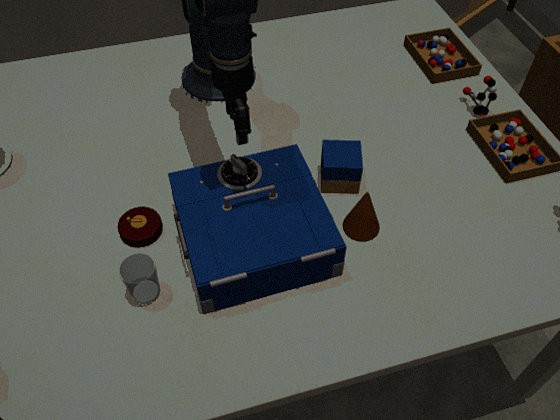

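View pics/side1.png

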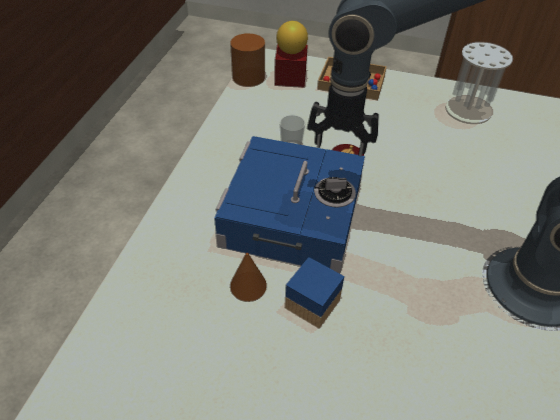

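```bash
python3 - <<'E'
from h import *
d=np.load('w1.npz');W=cam('wrist',dict(ee_rot=d['R'],position=d['p']));S=cam('scene');D=cam('side')
print(tri([(S,(272.7,187.3)),(D,(295.7,188.7)),(W,(418,137))]))
print(tri([(S,(227.3,197.7)),(D,(305.2,162.5)),(W,(408,272))]))
print(tri([(S,(272.7,187.3)),(D,(295.7,188.7))]))
print(tri([(S,(227.3,197.7)),(D,(305.2,162.5))]))
# wing centre top
for C in (S,D,W): print(proj(C,[.4896,-.0457,.152]),proj(C,[.575,-.04,.14]))
E
python3 - <<'E'
import sys;sys.path.insert(0,'.')
from h import *
a=cv2.imread('pics/scene1.png')[:,:,::-1];crop('pics/s1c.png',a,190,130,310,230,6)
a=cv2.imread('pics/side1.png')[:,:,::-1];crop('pics/d1c.png',a,270,140,390,230,6)
E
```

```text
(array([0.57251719, 0.00539818, 0.14304523]), [np.float64(0.0017348206831808704), np.float64(0.002013977815532857), np.float64(0.0011261284330438155)])
(array([ 0.57454906, -0.08811636,  0.14178241]), [np.float64(0.0019100242232469747), np.float64(0.0027895914587689275), np.float64(0.004158959930967754)])
(array([0.5731558 , 0.00488393, 0.14346554]), [np.float64(0.0017392543060753827), np.float64(0.0017392543060753085)])
(array([ 0.57449981, -0.0905314 ,  0.14235129]), [np.float64(0.0008261631480999392), np.float64(0.0008261631481000152)])
[238.53972052 160.71886388] [251.2368362  193.10097398]
[335.81126974 179.48770366] [299.27377268 177.16689682]
[281.59264442 223.88709107] [414.12037646 209.22296507]
```

View pics/s1c.png

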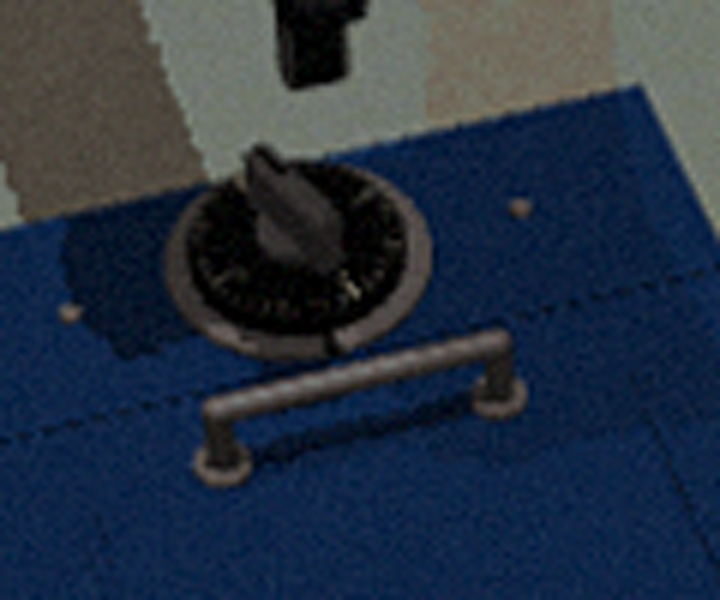

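View pics/d1c.png

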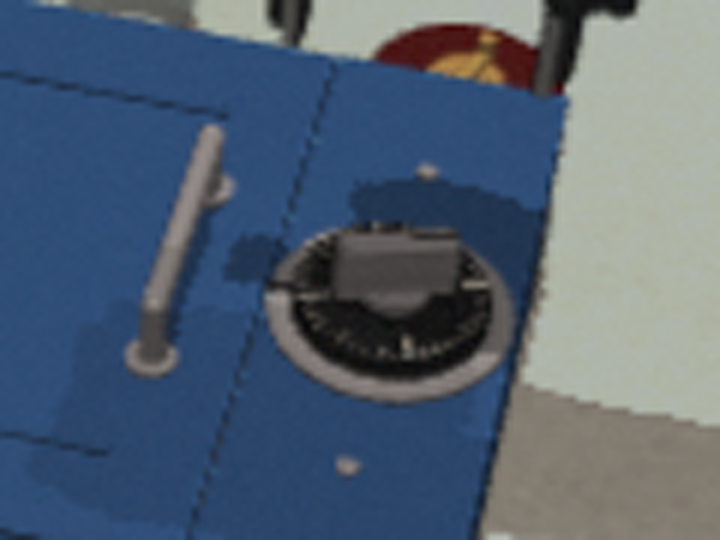

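carry_out(
  motion=[
    {"jaw":0.6,"dp":[0,0,0],"delta_rot":[0.97,0,0]},
    {"jaw":0.6,"dp":[0,0,0],"delta_rot":[0.97,0,0]},
    {"jaw":0.6,"dp":[0,0,0],"delta_rot":[0.97,0,0]},
    {"jaw":0.6,"dp":[0,0,0],"delta_rot":[0.97,0,0]},
    {"jaw":0.6,"dp":[0,0,0],"delta_rot":[0.97,0,0]},
    {"jaw":0.6,"dp":[0,0,0],"delta_rot":[0.97,0,0]},
    {"jaw":0.6,"dp":[0,0,0],"delta_rot":[0.97,0,0]},
    {"jaw":0.6,"dp":[0,0,0],"delta_rot":[0.97,0,0]},
    {"jaw":0.6,"dp":[0,0,0],"delta_rot":[0.97,0,0]},
    {"jaw":0.6,"dp":[0,0,0],"delta_rot":[0.97,0,0]},
  ],
)

```text
t: 1.88
position: [0.4913, -0.0436, 0.2451]
ee_rot: [[0.0, 0.751, 0.66], [0.0, 0.66, -0.751], [-1.0, 0.0, -0.0]]
wrist_force: [0.1, 0.0, 0.2]
finger_gap: 0.6
```

carry_out(
  motion=[
    {"jaw":0.6,"dp":[0.5,0,0],"delta_rot":[0.97,0,0]},
    {"jaw":0.6,"dp":[0.5,0,0],"delta_rot":[0.97,0,0]},
    {"jaw":0.6,"dp":[0.5,0,0],"delta_rot":[0.97,0,0]},
    {"jaw":0.6,"dp":[0.5,0,0],"delta_rot":[0.95,0,0]},
    {"jaw":0.6,"dp":[0,0,0],"delta_rot":[0,0,0]},
    {"jaw":0.6,"dp":[0,0,0],"delta_rot":[0,0,0]},
  ],
)

```text
t: 2.38
position: [0.4906, -0.0436, 0.1847]
ee_rot: [[-0.002, 0.925, 0.381], [-0.0, 0.381, -0.925], [-1.0, -0.002, -0.001]]
wrist_force: [-0.1, 1.6, -0.3]
finger_gap: 0.599
```

```bash
cat >> h.py <<'E'
def info():
    s=state();R=s['ee_rot'];a=np.degrees(np.arctan2(R[1,2],R[0,2]));
    print('t',s['t'],'p',s['position'].round(4),'zang',round(a,2),'tilt',R[:2,0].round(4),'read',round((a-90-1.8)%360/9,3),'M',s['moment'].round(3),'F',s['wrist_force'].round(2),'gap',round(s['finger_gap'],3),'j',s['joint_pos'].round(2),'tq7',s['joint_torque'][6].round(3))
    return s
E
python3 - <<'E'
from h import *
s=info()
im=get_image('wrist');cv2.imwrite('pics/w2.png',im[:,:,::-1])
d=np.array([.4896,-.0457,.143])-s['position'];print(s['ee_rot'].T@d/.03)
E
```

```text
t 2.3833 p [ 0.4906 -0.0436  0.1847] zang -67.63 tilt [-0.0017 -0.0001] read 22.286 M [ 0.029 -0.01  -0.001] F [-0.12  1.56 -0.31] gap 0.599 j [-0.07  0.24  0.08  2.03 -0.03  0.88 -1.15] tq7 -0.073
[ 1.38980598 -0.05490106  0.05246633]
```

View pics/w2.png

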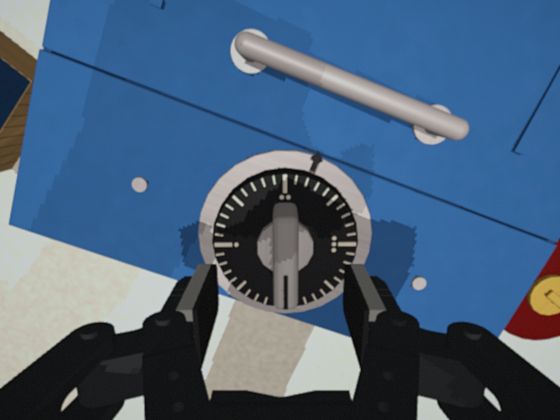

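carry_out(
  motion=[
    {"jaw":0.6,"dp":[0.35,-0.01,0.01],"delta_rot":[0,0,0]},
    {"jaw":0.6,"dp":[0.35,-0.01,0.01],"delta_rot":[0,0,0]},
    {"jaw":0.6,"dp":[0.35,-0.02,0.02],"delta_rot":[0,0,0]},
    {"jaw":0.6,"dp":[0.32,-0.02,0.02],"delta_rot":[0,0,0]},
    {"jaw":0.6,"dp":[0,0,0],"delta_rot":[0,0,0]},
    {"jaw":0.6,"dp":[0,0,0],"delta_rot":[0,0,0]},
  ],
)

```text
t: 2.93
position: [0.4887, -0.0465, 0.1434]
ee_rot: [[-0.002, 0.926, 0.378], [-0.0, 0.378, -0.926], [-1.0, -0.002, -0.001]]
wrist_force: [0.6, 0.2, 0.5]
finger_gap: 0.599
```

Run:
```python
from h import *
s=info()
im=get_image('wrist');cv2.imwrite('pics/w3.png',im[:,:,::-1])
d=np.array([.4896,-.0457,.143])-s['position'];print(s['ee_rot'].T@d/.03)
```

```text
t 2.9333 p [ 0.4887 -0.0465  0.1434] zang -67.8 tilt [-0.0018 -0.    ] read 22.266 M [ 0.05  -0.02   0.051] F [0.56 0.16 0.54] gap 0.599 j [-0.06  0.3   0.08  2.07 -0.03  0.78 -1.14] tq7 0.005
[ 0.01278142  0.03892819 -0.01325105]
```

View pics/w3.png

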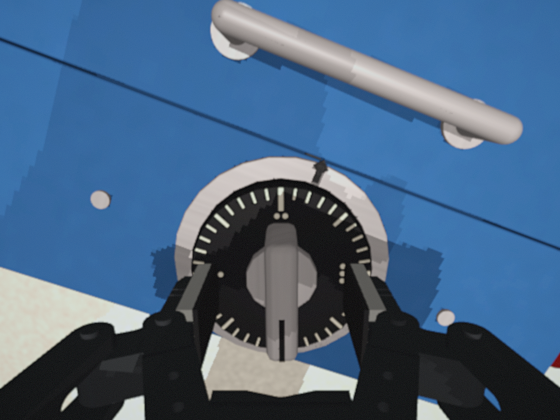

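carry_out(
  motion=[
    {"jaw":0.6,"dp":[0,0.03,0],"delta_rot":[0,0,0]},
    {"jaw":0,"dp":[0,0,0],"delta_rot":[0,0,0]},
    {"jaw":0,"dp":[0,0,0],"delta_rot":[0,0,0]},
    {"jaw":0,"dp":[0,0,0],"delta_rot":[0,0,0]},
    {"jaw":0,"dp":[0,0,0],"delta_rot":[0,0,0]},
    {"jaw":0,"dp":[0,0,0],"delta_rot":[0,0,0]},
    {"jaw":0,"dp":[0,0,0],"delta_rot":[0,0,0]},
  ],
  grip_force=50,
)

```text
t: 3.57
position: [0.4903, -0.0462, 0.1447]
ee_rot: [[0.001, 0.926, 0.378], [-0.0, 0.378, -0.926], [-1.0, 0.001, 0.0]]
wrist_force: [0.1, -0.5, 4.0]
finger_gap: 0.129
```

Run:
```python
from h import *
s=info()
im=get_image('wrist');cv2.imwrite('pics/w4.png',im[:,:,::-1]);info()
```

```text
t 3.5667 p [ 0.4903 -0.0462  0.1447] zang -67.81 tilt [ 0.0008 -0.    ] read 22.266 M [-0.077  0.199 -0.02 ] F [ 0.12 -0.53  4.03] gap 0.129 j [-0.06  0.29  0.08  2.07 -0.03  0.78 -1.14] tq7 -0.004
t 3.6167 p [ 0.4903 -0.0461  0.1447] zang -67.8 tilt [0.0008 0.    ] read 22.266 M [-0.138  0.165 -0.014] F [-1.13  0.29  4.12] gap 0.131 j [-0.06  0.29  0.08  2.07 -0.03  0.78 -1.14] tq7 -0.003
```

View pics/w4.png

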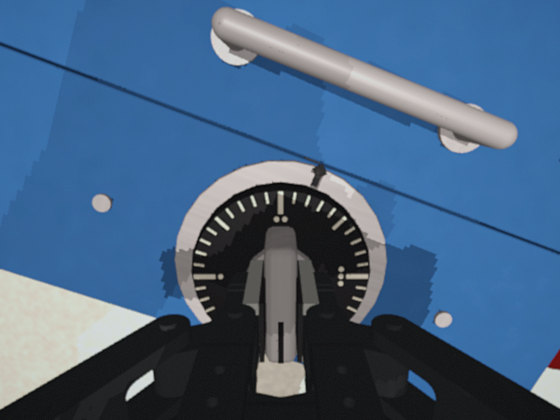

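carry_out(
  motion=[
    {"jaw":0,"dp":[-0.1,0,0],"delta_rot":[0,0,0]},
    {"jaw":0,"dp":[0,0,0],"delta_rot":[0.5,0,0]},
    {"jaw":0,"dp":[0,0,0],"delta_rot":[0.8,0,0]},
    {"jaw":0,"dp":[0,0,0],"delta_rot":[0.8,0,0]},
    {"jaw":0,"dp":[0,0,0],"delta_rot":[0.8,0,0]},
    {"jaw":0,"dp":[0,0,0],"delta_rot":[0.8,0,0]},
    {"jaw":0,"dp":[0,0,0],"delta_rot":[0.8,0,0]},
    {"jaw":0,"dp":[0,0,0],"delta_rot":[0.8,0,0]},
    {"jaw":0,"dp":[0,0,0],"delta_rot":[0,0,0]},
  ],
)

```text
t: 4.37
position: [0.4903, -0.0467, 0.1449]
ee_rot: [[0.001, 0.997, -0.078], [-0.002, -0.078, -0.997], [-1.0, 0.001, 0.002]]
wrist_force: [7.6, -1.7, -18.6]
finger_gap: 0.129
```

Run:
```python
from h import *
s=info()
im=get_image('wrist');cv2.imwrite('pics/w5.png',im[:,:,::-1]);info()
```

```text
t 4.3667 p [ 0.4903 -0.0467  0.1449] zang -94.45 tilt [ 0.0007 -0.0016] read 19.305 M [-0.46  -1.642 -0.081] F [  7.64  -1.7  -18.61] gap 0.129 j [-0.14  0.3   0.18  2.07 -0.07  0.78 -1.57] tq7 -0.285
t 4.4167 p [ 0.4904 -0.0467  0.1448] zang -94.35 tilt [ 0.0007 -0.0016] read 19.316 M [-0.519 -1.685 -0.123] F [  8.05  -2.8  -19.09] gap 0.13 j [-0.14  0.3   0.18  2.07 -0.07  0.78 -1.57] tq7 -0.009
```

View pics/w5.png

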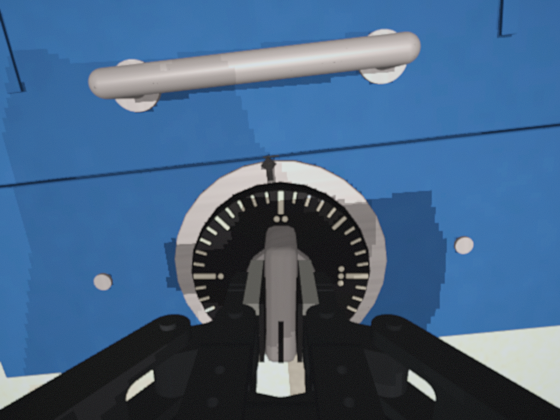

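carry_out(
  motion=[
    {"jaw":0,"dp":[0.08,0,0],"delta_rot":[0.8,0,0]},
    {"jaw":0,"dp":[0,0,0],"delta_rot":[0.8,0,0]},
    {"jaw":0,"dp":[0,0,0],"delta_rot":[0.8,0,0]},
    {"jaw":0,"dp":[0,0,0],"delta_rot":[0.8,0,0]},
    {"jaw":0,"dp":[0,0,0],"delta_rot":[0.8,0,0]},
    {"jaw":0,"dp":[0,0,0],"delta_rot":[0.8,0,0]},
    {"jaw":0,"dp":[0,0,0],"delta_rot":[0.8,0,0]},
    {"jaw":0,"dp":[0,0,0],"delta_rot":[0.8,0,0]},
    {"jaw":0,"dp":[0,0,0],"delta_rot":[0.8,0,0]},
    {"jaw":0,"dp":[0,0,0],"delta_rot":[0.5,0,0]},
  ],
)

```text
t: 5.25
position: [0.4901, -0.0475, 0.1447]
ee_rot: [[0.0, 0.731, -0.682], [-0.002, -0.682, -0.731], [-1.0, 0.002, 0.001]]
wrist_force: [0.9, -4.7, -0.1]
finger_gap: 0.123
```

carry_out(
  motion=[
    {"jaw":0,"dp":[0,0,0],"delta_rot":[0,0,0]},
    {"jaw":0,"dp":[0,0,0],"delta_rot":[0,0,0]},
  ],
)

```text
t: 5.42
position: [0.4901, -0.0474, 0.1447]
ee_rot: [[0.0, 0.734, -0.679], [-0.002, -0.679, -0.734], [-1.0, 0.001, 0.001]]
wrist_force: [2.2, -5.2, -0.4]
finger_gap: 0.126
```

Run:
```python
from h import *
s=info()
im=get_image('wrist');cv2.imwrite('pics/w6.png',im[:,:,::-1]);info()
```

```text
t 5.4167 p [ 0.4901 -0.0474  0.1447] zang -132.8 tilt [ 0.0004 -0.0017] read 15.045 M [-1.144 -0.102 -0.09 ] F [ 2.19 -5.16 -0.41] gap 0.126 j [-0.25  0.3   0.32  2.08 -0.13  0.78 -2.18] tq7 0.036
t 5.4667 p [ 0.4901 -0.0474  0.1447] zang -132.8 tilt [ 0.0004 -0.0016] read 15.045 M [-1.126 -0.116 -0.095] F [ 0.72 -5.27 -0.28] gap 0.126 j [-0.25  0.3   0.32  2.08 -0.13  0.78 -2.18] tq7 0.07
```

View pics/w6.png

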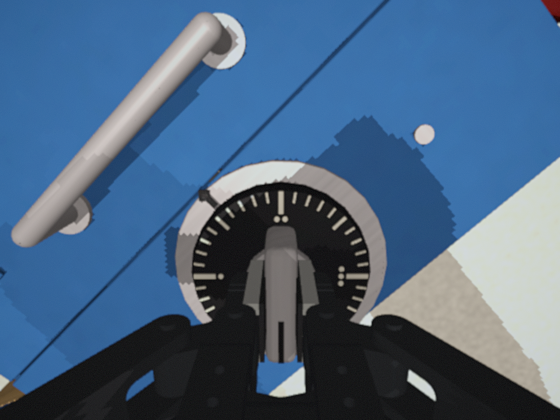

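carry_out(
  motion=[
    {"jaw":0,"dp":[0,0,0],"delta_rot":[-0.9,0,0]},
    {"jaw":0,"dp":[0,0,0],"delta_rot":[-0.9,0,0]},
    {"jaw":0,"dp":[0,0,0],"delta_rot":[-0.9,0,0]},
    {"jaw":0,"dp":[0,0,0],"delta_rot":[-0.9,0,0]},
    {"jaw":0,"dp":[0,0,0],"delta_rot":[-0.9,0,0]},
    {"jaw":0,"dp":[0,0,0],"delta_rot":[-0.9,0,0]},
    {"jaw":0,"dp":[0,0,0],"delta_rot":[-0.9,0,0]},
    {"jaw":0,"dp":[0,0,0],"delta_rot":[-0.9,0,0]},
    {"jaw":0,"dp":[0,0,0],"delta_rot":[-0.9,0,0]},
    {"jaw":0,"dp":[0,0,0],"delta_rot":[-0.9,0,0]},
  ],
)

```text
t: 6.3
position: [0.4904, -0.0465, 0.1447]
ee_rot: [[0.001, 0.999, 0.042], [-0.0, 0.042, -0.999], [-1.0, 0.001, 0.0]]
wrist_force: [1.2, -2.5, -3.1]
finger_gap: 0.127
```

carry_out(
  motion=[
    {"jaw":0,"dp":[0,0,0],"delta_rot":[-0.9,0,0]},
    {"jaw":0,"dp":[0,0,0],"delta_rot":[-0.9,0,0]},
    {"jaw":0,"dp":[0,0,0],"delta_rot":[-0.9,0,0]},
    {"jaw":0,"dp":[0,0,0],"delta_rot":[-0.9,0,0]},
    {"jaw":0,"dp":[0,0,0],"delta_rot":[-0.9,0,0]},
    {"jaw":0,"dp":[0,0,0],"delta_rot":[-0.9,0,0]},
    {"jaw":0,"dp":[0,0,0],"delta_rot":[-0.9,0,0]},
    {"jaw":0,"dp":[0,0,0],"delta_rot":[-0.9,0,0]},
    {"jaw":0,"dp":[0,0,0],"delta_rot":[-0.9,0,0]},
    {"jaw":0,"dp":[0,0,0],"delta_rot":[-0.9,0,0]},
  ],
)

```text
t: 7.13
position: [0.49, -0.0456, 0.1447]
ee_rot: [[-0.0, 0.676, 0.737], [0.001, 0.737, -0.676], [-1.0, 0.0, -0.001]]
wrist_force: [0.2, -1.3, -1.0]
finger_gap: 0.126
```

Run:
```python
from h import *
s=info()
im=get_image('wrist');cv2.imwrite('pics/w7.png',im[:,:,::-1]);info()
```

```text
t 7.1333 p [ 0.49   -0.0456  0.1447] zang -42.51 tilt [-0.0001  0.0007] read 25.076 M [-0.277 -0.151 -0.051] F [ 0.24 -1.28 -0.98] gap 0.126 j [ 0.02  0.3  -0.01  2.06  0.    0.78 -0.74] tq7 -0.674
t 7.1833 p [ 0.49   -0.0457  0.1447] zang -42.37 tilt [-0.0001  0.0007] read 25.093 M [-0.145 -0.19   0.016] F [ 1.16 -0.59 -0.52] gap 0.127 j [ 0.02  0.3  -0.01  2.06  0.    0.78 -0.74] tq7 0.167
```

View pics/w7.png

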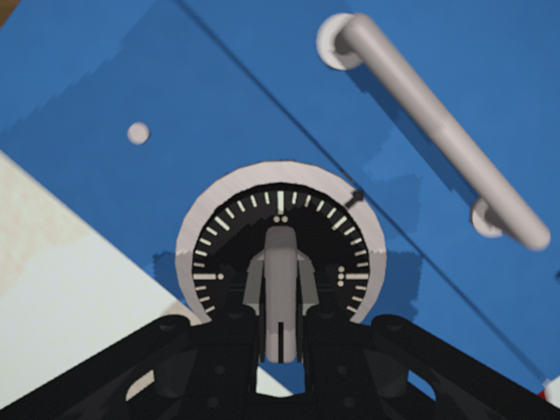

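carry_out(
  motion=[
    {"jaw":0,"dp":[0,0,0],"delta_rot":[-0.9,0,0]},
    {"jaw":0,"dp":[0,0,0],"delta_rot":[-0.9,0,0]},
    {"jaw":0,"dp":[0,0,0],"delta_rot":[-0.9,0,0]},
    {"jaw":0,"dp":[0,0,0],"delta_rot":[-0.9,0,0]},
    {"jaw":0,"dp":[0,0,0],"delta_rot":[-0.9,0,0]},
    {"jaw":0,"dp":[0,0,0],"delta_rot":[-0.9,0,0]},
    {"jaw":0,"dp":[0,0,0],"delta_rot":[-0.9,0,0]},
    {"jaw":0,"dp":[0,0,0],"delta_rot":[-0.9,0,0]},
    {"jaw":0,"dp":[0,0,0],"delta_rot":[-0.9,0,0]},
    {"jaw":0,"dp":[0,0,0],"delta_rot":[-0.7,0,0]},
  ],
)

```text
t: 8.02
position: [0.4891, -0.0453, 0.1447]
ee_rot: [[-0.002, -0.024, 1.0], [0.001, 1.0, 0.024], [-1.0, 0.001, -0.002]]
wrist_force: [-1.9, -0.6, 1.3]
finger_gap: 0.132
```

carry_out(
  motion=[
    {"jaw":0,"dp":[0,0,0],"delta_rot":[0,0,0]},
    {"jaw":0,"dp":[0,0,0],"delta_rot":[0,0,0]},
  ],
)

```text
t: 8.18
position: [0.4891, -0.0453, 0.1447]
ee_rot: [[-0.002, -0.02, 1.0], [0.001, 1.0, 0.02], [-1.0, 0.001, -0.002]]
wrist_force: [-3.2, 1.3, 2.2]
finger_gap: 0.128
```

Run:
```python
from h import *
s=info()
im=get_image('wrist');cv2.imwrite('pics/w8.png',im[:,:,::-1]);info()
```

```text
t 8.1833 p [ 0.4891 -0.0453  0.1447] zang 1.12 tilt [-0.0021  0.0009] read 29.924 M [0.193 0.626 0.048] F [-3.17  1.3   2.21] gap 0.128 j [ 0.14  0.3  -0.16  2.06  0.07  0.79 -0.04] tq7 -0.017
t 8.2333 p [ 0.4892 -0.0453  0.1447] zang 1.13 tilt [-0.002   0.0008] read 29.926 M [0.229 0.66  0.11 ] F [-3.38  1.6   2.9 ] gap 0.13 j [ 0.14  0.3  -0.16  2.06  0.07  0.79 -0.04] tq7 -0.043
```

View pics/w8.png

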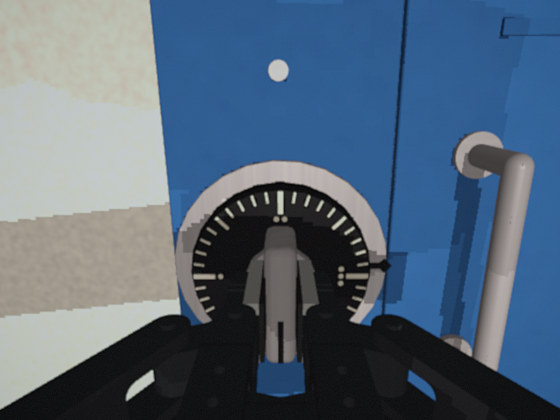

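carry_out(
  motion=[
    {"jaw":0,"dp":[0,0,0],"delta_rot":[0.7,0,0]},
    {"jaw":0,"dp":[0,0,0],"delta_rot":[0.7,0,0]},
    {"jaw":0,"dp":[0,0,0],"delta_rot":[0.7,0,0]},
    {"jaw":0,"dp":[0,0,0],"delta_rot":[0.7,0,0]},
    {"jaw":0,"dp":[0,0,0],"delta_rot":[0.7,0,0]},
    {"jaw":0,"dp":[0,0,0],"delta_rot":[0.7,0,0]},
    {"jaw":0,"dp":[0,0,0],"delta_rot":[0.7,0,0]},
    {"jaw":0,"dp":[0,0,0],"delta_rot":[0.7,0,0]},
    {"jaw":0,"dp":[0,0,0],"delta_rot":[0.7,0,0]},
    {"jaw":0,"dp":[0,0,0],"delta_rot":[0.5,0,0]},
  ],
)

```text
t: 9.07
position: [0.4899, -0.0455, 0.1447]
ee_rot: [[-0.0, 0.545, 0.838], [0.0, 0.838, -0.545], [-1.0, 0.0, -0.001]]
wrist_force: [-1.6, -0.0, 0.5]
finger_gap: 0.128
```

```bash
python3 -c "
from h import *
info()"
```

```text
t 9.0667 p [ 0.4899 -0.0455  0.1447] zang -33.02 tilt [-0.0004  0.0005] read 26.131 M [ 0.088  0.309 -0.011] F [-1.6  -0.02  0.5 ] gap 0.128 j [ 0.04  0.3  -0.04  2.06  0.02  0.78 -0.59] tq7 0.259
```

carry_out(
  motion=[
    {"jaw":0,"dp":[0,0,0],"delta_rot":[0.3,0,0]},
    {"jaw":0,"dp":[0,0,0],"delta_rot":[0.3,0,0]},
    {"jaw":0,"dp":[0,0,0],"delta_rot":[0.3,0,0]},
    {"jaw":0,"dp":[0,0,0],"delta_rot":[0.3,0,0]},
  ],
)

```text
t: 9.4
position: [0.49, -0.0456, 0.1447]
ee_rot: [[-0.0, 0.628, 0.778], [0.001, 0.778, -0.628], [-1.0, 0.0, -0.0]]
wrist_force: [-0.8, 0.5, 1.4]
finger_gap: 0.126
```

```bash
python3 -c "
from h import *
info()"
```

```text
t 9.4 p [ 0.49   -0.0456  0.1447] zang -38.92 tilt [-0.0002  0.0005] read 25.476 M [0.403 0.293 0.025] F [-0.82  0.53  1.44] gap 0.126 j [ 0.03  0.3  -0.02  2.06  0.01  0.78 -0.68] tq7 0.209
```

carry_out(
  motion=[
    {"jaw":0,"dp":[0,0,0],"delta_rot":[0.2,0,0]},
    {"jaw":0,"dp":[0,0,0],"delta_rot":[0.2,0,0]},
    {"jaw":0,"dp":[0,0,0],"delta_rot":[0.2,0,0]},
    {"jaw":0,"dp":[0,0,0],"delta_rot":[0.2,0,0]},
    {"jaw":0,"dp":[0,0,0],"delta_rot":[0.2,0,0]},
    {"jaw":0,"dp":[0,0,0],"delta_rot":[0.2,0,0]},
  ],
)

```text
t: 9.9
position: [0.49, -0.0457, 0.1447]
ee_rot: [[-0.0, 0.705, 0.709], [0.0, 0.709, -0.705], [-1.0, 0.0, -0.0]]
wrist_force: [-1.7, 3.0, -0.8]
finger_gap: 0.127
```

```bash
python3 -c "
from h import *
info()"
```

```text
t 9.9 p [ 0.49   -0.0457  0.1447] zang -44.85 tilt [-0.0001  0.0003] read 24.816 M [0.652 0.189 0.261] F [-1.73  2.96 -0.79] gap 0.127 j [ 0.01  0.3  -0.    2.06  0.    0.78 -0.78] tq7 -0.078
```

carry_out(
  motion=[
    {"jaw":0,"dp":[0,0,0],"delta_rot":[0.2,0,0]},
    {"jaw":0,"dp":[0,0,0],"delta_rot":[0.2,0,0]},
    {"jaw":0,"dp":[0,0,0],"delta_rot":[0.2,0,0]},
    {"jaw":0,"dp":[0,0,0],"delta_rot":[0.2,0,0]},
  ],
)

```text
t: 10.23
position: [0.4901, -0.0458, 0.1447]
ee_rot: [[0.0, 0.753, 0.658], [0.0, 0.658, -0.753], [-1.0, 0.0, -0.0]]
wrist_force: [-0.8, 3.5, -1.8]
finger_gap: 0.126
```

```bash
python3 -c "
from h import *
info()"
```

```text
t 10.2333 p [ 0.4901 -0.0458  0.1447] zang -48.87 tilt [0.0001 0.0003] read 24.37 M [0.802 0.153 0.227] F [-0.82  3.5  -1.76] gap 0.126 j [-0.    0.3   0.01  2.06 -0.01  0.78 -0.84] tq7 -0.067
```

carry_out(
  motion=[
    {"jaw":0,"dp":[0,0,0],"delta_rot":[0.15,0,0]},
    {"jaw":0,"dp":[0,0,0],"delta_rot":[0.15,0,0]},
  ],
)

```text
t: 10.4
position: [0.4901, -0.0458, 0.1447]
ee_rot: [[0.0, 0.77, 0.638], [0.0, 0.638, -0.77], [-1.0, 0.0, -0.0]]
wrist_force: [0.5, 3.1, -2.6]
finger_gap: 0.126
```

```bash
python3 -c "
from h import *
info()"
```

```text
t 10.4 p [ 0.4901 -0.0458  0.1447] zang -50.36 tilt [0.0002 0.0002] read 24.205 M [0.873 0.035 0.27 ] F [ 0.5   3.13 -2.59] gap 0.126 j [-0.01  0.3   0.02  2.06 -0.01  0.78 -0.86] tq7 -0.125
```

carry_out(
  motion=[
    {"jaw":0,"dp":[0,0,0],"delta_rot":[0.1,0,0]},
    {"jaw":0,"dp":[0,0,0],"delta_rot":[0.1,0,0]},
    {"jaw":0,"dp":[0,0,0],"delta_rot":[0.1,0,0]},
  ],
  grip_force=20,
)

```text
t: 10.65
position: [0.4901, -0.0458, 0.1447]
ee_rot: [[0.0, 0.786, 0.618], [0.0, 0.618, -0.786], [-1.0, 0.0, -0.0]]
wrist_force: [0.1, 4.4, -3.3]
finger_gap: 0.124
```

```bash
python3 -c "
from h import *
info()"
```

```text
t 10.65 p [ 0.4901 -0.0458  0.1447] zang -51.84 tilt [0.0002 0.0003] read 24.04 M [ 0.982 -0.009  0.26 ] F [ 0.14  4.37 -3.34] gap 0.124 j [-0.01  0.3   0.02  2.06 -0.01  0.78 -0.89] tq7 -0.159
```

carry_out(
  motion=[
    {"jaw":0,"dp":[0,0,0],"delta_rot":[0.1,0,0]},
    {"jaw":0,"dp":[0,0,0],"delta_rot":[0.1,0,0]},
    {"jaw":0,"dp":[0,0,0],"delta_rot":[0.1,0,0]},
  ],
)

```text
t: 10.9
position: [0.4901, -0.0459, 0.1447]
ee_rot: [[0.0, 0.802, 0.597], [0.0, 0.597, -0.802], [-1.0, 0.0, -0.0]]
wrist_force: [1.1, 4.5, -4.6]
finger_gap: 0.125
```

```bash
python3 -c "
from h import *
info()
im=get_image('wrist');cv2.imwrite('pics/w9.png',im[:,:,::-1]);info()"
```

```text
t 10.9 p [ 0.4901 -0.0459  0.1447] zang -53.34 tilt [0.0002 0.0002] read 23.873 M [ 1.011 -0.153  0.209] F [ 1.12  4.47 -4.57] gap 0.125 j [-0.02  0.29  0.03  2.07 -0.01  0.78 -0.91] tq7 -0.172
t 10.95 p [ 0.4902 -0.0459  0.1448] zang -53.36 tilt [0.0003 0.0002] read 23.871 M [ 1.058 -0.11   0.22 ] F [ 0.49  4.41 -3.28] gap 0.126 j [-0.02  0.29  0.03  2.07 -0.01  0.78 -0.91] tq7 -0.222
```

View pics/w9.png

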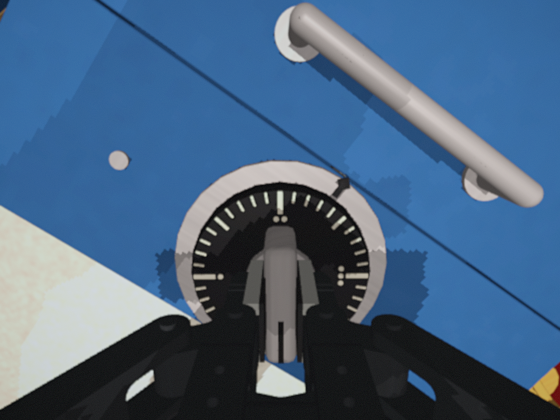

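carry_out(
  motion=[
    {"jaw":0,"dp":[0,0,0],"delta_rot":[0.08,0,0]},
    {"jaw":0,"dp":[0,0,0],"delta_rot":[0.08,0,0]},
    {"jaw":0,"dp":[0,0,0],"delta_rot":[0.08,0,0]},
    {"jaw":0,"dp":[0,0,0],"delta_rot":[0.08,0,0]},
  ],
)

```text
t: 11.28
position: [0.4902, -0.0459, 0.1447]
ee_rot: [[0.0, 0.818, 0.575], [0.0, 0.575, -0.818], [-1.0, 0.0, 0.0]]
wrist_force: [0.7, 4.3, -4.8]
finger_gap: 0.126
```

```bash
cat > i.py <<'E'
from h import *
s=state();R=s['ee_rot'];a=np.degrees(np.arctan2(R[1,2],R[0,2]))
print('t',round(s['t'],2),'zang',round(a,2),'read',round((a-91.8)%360/9,3),'Mz',s['moment'][2].round(3),'F',s['wrist_force'].round(1),'gap',round(s['finger_gap'],3),'tq7',s['joint_torque'][6].round(3))
E
python3 i.py
```

```text
t 11.28 zang -54.93 read 23.696 Mz 0.284 F [ 0.7  4.3 -4.8] gap 0.126 tq7 -0.19
```

carry_out(
  motion=[
    {"jaw":0,"dp":[0,0,0],"delta_rot":[0.05,0,0]},
    {"jaw":0,"dp":[0,0,0],"delta_rot":[0.05,0,0]},
  ],
)

```text
t: 11.45
position: [0.4902, -0.0459, 0.1447]
ee_rot: [[0.0, 0.823, 0.567], [0.0, 0.567, -0.823], [-1.0, 0.0, 0.0]]
wrist_force: [1.1, 4.6, -5.7]
finger_gap: 0.129
```

```bash
python3 i.py
```

```text
t 11.45 zang -55.43 read 23.642 Mz 0.267 F [ 1.1  4.6 -5.7] gap 0.129 tq7 -0.217
```

carry_out(
  motion=[
    {"jaw":0,"dp":[0,0,0],"delta_rot":[0.04,0,0]},
    {"jaw":0,"dp":[0,0,0],"delta_rot":[0.04,0,0]},
  ],
)

```text
t: 11.62
position: [0.4902, -0.0459, 0.1447]
ee_rot: [[0.0, 0.827, 0.562], [0.0, 0.562, -0.827], [-1.0, 0.0, 0.0]]
wrist_force: [0.8, 5.5, -6.2]
finger_gap: 0.129
```

```bash
python3 i.py
```

```text
t 11.62 zang -55.82 read 23.598 Mz 0.266 F [ 0.8  5.5 -6.2] gap 0.129 tq7 -0.224
```

carry_out(
  motion=[
    {"jaw":0,"dp":[0,0,0],"delta_rot":[0.03,0,0]},
    {"jaw":0,"dp":[0,0,0],"delta_rot":[0.03,0,0]},
  ],
)

```text
t: 11.78
position: [0.4902, -0.0459, 0.1448]
ee_rot: [[0.0, 0.83, 0.558], [0.0, 0.558, -0.83], [-1.0, 0.0, 0.0]]
wrist_force: [1.0, 4.9, -5.9]
finger_gap: 0.128
```

```bash
python3 i.py
```

```text
t 11.78 zang -56.12 read 23.565 Mz 0.302 F [ 1.   4.9 -5.9] gap 0.128 tq7 -0.233
```

carry_out(
  motion=[
    {"jaw":0,"dp":[0,0,0],"delta_rot":[0.03,0,0]},
    {"jaw":0,"dp":[0,0,0],"delta_rot":[0.03,0,0]},
  ],
)

```text
t: 11.95
position: [0.4902, -0.046, 0.1448]
ee_rot: [[0.0, 0.833, 0.553], [0.0, 0.553, -0.833], [-1.0, 0.0, 0.0]]
wrist_force: [0.7, 5.4, -5.3]
finger_gap: 0.126
```

```bash
python3 i.py
```

```text
t 11.95 zang -56.42 read 23.532 Mz 0.244 F [ 0.7  5.4 -5.3] gap 0.126 tq7 -0.233
```

carry_out(
  motion=[
    {"jaw":0,"dp":[0,0,0],"delta_rot":[0.03,0,0]},
    {"jaw":0,"dp":[0,0,0],"delta_rot":[0.03,0,0]},
  ],
)

```text
t: 12.12
position: [0.4902, -0.046, 0.1447]
ee_rot: [[0.0, 0.836, 0.549], [0.0, 0.549, -0.836], [-1.0, 0.0, 0.0]]
wrist_force: [1.4, 4.7, -5.6]
finger_gap: 0.122
```

```bash
python3 i.py
```

```text
t 12.12 zang -56.71 read 23.499 Mz 0.254 F [ 1.4  4.7 -5.6] gap 0.122 tq7 -0.235
```

carry_out(
  motion=[
    {"jaw":0,"dp":[0,0,0],"delta_rot":[0.04,0,0]},
    {"jaw":0,"dp":[0,0,0],"delta_rot":[0.04,0,0]},
  ],
)

```text
t: 12.28
position: [0.4902, -0.046, 0.1447]
ee_rot: [[0.0, 0.84, 0.543], [0.0, 0.543, -0.84], [-1.0, 0.0, 0.0]]
wrist_force: [1.3, 5.2, -6.3]
finger_gap: 0.127
```

```bash
python3 i.py
```

```text
t 12.28 zang -57.12 read 23.453 Mz 0.236 F [ 1.3  5.2 -6.3] gap 0.127 tq7 -0.228
```

carry_out(
  motion=[
    {"jaw":0,"dp":[0,0,0],"delta_rot":[0.04,0,0]},
    {"jaw":0,"dp":[0,0,0],"delta_rot":[0.04,0,0]},
  ],
)

```text
t: 12.45
position: [0.4902, -0.046, 0.1448]
ee_rot: [[0.0, 0.844, 0.537], [0.0, 0.537, -0.844], [-1.0, 0.0, 0.0]]
wrist_force: [1.5, 5.4, -6.3]
finger_gap: 0.132
```

```bash
python3 i.py
```

```text
t 12.45 zang -57.51 read 23.41 Mz 0.252 F [ 1.5  5.4 -6.3] gap 0.132 tq7 -0.231
```

carry_out(
  motion=[
    {"jaw":0,"dp":[0,0,0],"delta_rot":[0.04,0,0]},
    {"jaw":0,"dp":[0,0,0],"delta_rot":[0.04,0,0]},
  ],
)

```text
t: 12.62
position: [0.4902, -0.046, 0.1448]
ee_rot: [[0.0, 0.847, 0.531], [0.0, 0.531, -0.847], [-1.0, 0.0, 0.0]]
wrist_force: [1.9, 5.2, -5.5]
finger_gap: 0.128
```

```bash
python3 i.py
```

```text
t 12.62 zang -57.92 read 23.365 Mz 0.277 F [ 1.9  5.2 -5.5] gap 0.128 tq7 -0.233
```

carry_out(
  motion=[
    {"jaw":0,"dp":[0,0,0],"delta_rot":[0.04,0,0]},
    {"jaw":0,"dp":[0,0,0],"delta_rot":[0.04,0,0]},
  ],
)

```text
t: 12.78
position: [0.4902, -0.046, 0.1448]
ee_rot: [[0.0, 0.851, 0.525], [0.0, 0.525, -0.851], [-1.0, 0.0, 0.0]]
wrist_force: [1.3, 4.8, -6.4]
finger_gap: 0.128
```

```bash
python3 i.py
```

```text
t 12.78 zang -58.31 read 23.321 Mz 0.258 F [ 1.3  4.8 -6.4] gap 0.128 tq7 -0.236
```

carry_out(
  motion=[
    {"jaw":0,"dp":[0,0,0],"delta_rot":[0.04,0,0]},
    {"jaw":0,"dp":[0,0,0],"delta_rot":[0.04,0,0]},
  ],
)

```text
t: 12.95
position: [0.4902, -0.046, 0.1448]
ee_rot: [[0.0, 0.855, 0.519], [0.0, 0.519, -0.855], [-1.0, 0.0, 0.0]]
wrist_force: [2.3, 5.3, -6.1]
finger_gap: 0.124
```

```bash
python3 i.py
```

```text
t 12.95 zang -58.72 read 23.276 Mz 0.252 F [ 2.3  5.3 -6.1] gap 0.124 tq7 -0.238
```

carry_out(
  motion=[
    {"jaw":0,"dp":[0,0,0],"delta_rot":[0.04,0,0]},
    {"jaw":0,"dp":[0,0,0],"delta_rot":[0.04,0,0]},
  ],
)

```text
t: 13.12
position: [0.4902, -0.046, 0.1447]
ee_rot: [[0.0, 0.858, 0.513], [0.0, 0.513, -0.858], [-1.0, 0.0, 0.0]]
wrist_force: [1.5, 4.5, -6.1]
finger_gap: 0.127
```

```bash
python3 i.py
```

```text
t 13.12 zang -59.11 read 23.232 Mz 0.277 F [ 1.5  4.5 -6.1] gap 0.127 tq7 -0.241
```

carry_out(
  motion=[
    {"jaw":0,"dp":[0,0,0],"delta_rot":[0.04,0,0]},
    {"jaw":0,"dp":[0,0,0],"delta_rot":[0.04,0,0]},
  ],
)

```text
t: 13.28
position: [0.4902, -0.046, 0.1447]
ee_rot: [[0.0, 0.862, 0.507], [0.0, 0.507, -0.862], [-1.0, 0.0, 0.0]]
wrist_force: [1.4, 5.7, -6.3]
finger_gap: 0.124
```

```bash
python3 i.py
```

```text
t 13.28 zang -59.51 read 23.187 Mz 0.291 F [ 1.4  5.7 -6.3] gap 0.124 tq7 -0.245
```

carry_out(
  motion=[
    {"jaw":0,"dp":[0,0,0],"delta_rot":[0.04,0,0]},
    {"jaw":0,"dp":[0,0,0],"delta_rot":[0.04,0,0]},
  ],
)

```text
t: 13.45
position: [0.4902, -0.046, 0.1448]
ee_rot: [[0.0, 0.865, 0.501], [0.0, 0.501, -0.865], [-1.0, 0.0, 0.0]]
wrist_force: [1.9, 4.1, -6.6]
finger_gap: 0.124
```

```bash
python3 i.py
```

```text
t 13.45 zang -59.91 read 23.143 Mz 0.296 F [ 1.9  4.1 -6.6] gap 0.124 tq7 -0.248
```

carry_out(
  motion=[
    {"jaw":0,"dp":[0,0,0],"delta_rot":[0.04,0,0]},
    {"jaw":0,"dp":[0,0,0],"delta_rot":[0.04,0,0]},
  ],
)

```text
t: 13.62
position: [0.4902, -0.046, 0.1448]
ee_rot: [[0.0, 0.869, 0.495], [0.0, 0.495, -0.869], [-1.0, 0.0, 0.0]]
wrist_force: [2.3, 4.9, -6.9]
finger_gap: 0.128
```

```bash
python3 i.py
```

```text
t 13.62 zang -60.32 read 23.098 Mz 0.233 F [ 2.3  4.9 -6.9] gap 0.128 tq7 -0.235
```

carry_out(
  motion=[
    {"jaw":0,"dp":[0,0,0],"delta_rot":[0.04,0,0]},
    {"jaw":0,"dp":[0,0,0],"delta_rot":[0.04,0,0]},
  ],
)

```text
t: 13.78
position: [0.4903, -0.046, 0.1448]
ee_rot: [[0.0, 0.872, 0.489], [0.0, 0.489, -0.872], [-1.0, 0.0, 0.0]]
wrist_force: [2.0, 4.4, -5.8]
finger_gap: 0.127
```

```bash
python3 i.py
```

```text
t 13.78 zang -60.72 read 23.054 Mz 0.287 F [ 2.   4.4 -5.8] gap 0.127 tq7 -0.239
```

carry_out(
  motion=[
    {"jaw":0,"dp":[0,0,0],"delta_rot":[0.04,0,0]},
    {"jaw":0,"dp":[0,0,0],"delta_rot":[0.04,0,0]},
  ],
)

```text
t: 13.95
position: [0.4903, -0.046, 0.1448]
ee_rot: [[0.0, 0.876, 0.483], [0.0, 0.483, -0.876], [-1.0, 0.0, 0.0]]
wrist_force: [1.8, 4.4, -6.5]
finger_gap: 0.129
```

```bash
python3 i.py
```

```text
t 13.95 zang -61.12 read 23.009 Mz 0.237 F [ 1.8  4.4 -6.5] gap 0.129 tq7 -0.243
```

carry_out(
  motion=[
    {"jaw":0,"dp":[0,0,0],"delta_rot":[0.04,0,0]},
    {"jaw":0,"dp":[0,0,0],"delta_rot":[0.04,0,0]},
  ],
)

```text
t: 14.12
position: [0.4903, -0.0461, 0.1448]
ee_rot: [[0.001, 0.879, 0.477], [-0.0, 0.477, -0.879], [-1.0, 0.0, 0.0]]
wrist_force: [1.0, 3.9, -6.7]
finger_gap: 0.126
```

```bash
python3 i.py
```

```text
t 14.12 zang -61.51 read 22.965 Mz 0.251 F [ 1.   3.9 -6.7] gap 0.126 tq7 -0.247
```

carry_out(
  motion=[
    {"jaw":0,"dp":[0,0,0],"delta_rot":[0.04,0,0]},
    {"jaw":0,"dp":[0,0,0],"delta_rot":[0.04,0,0]},
  ],
)

```text
t: 14.28
position: [0.4903, -0.0461, 0.1447]
ee_rot: [[0.0, 0.882, 0.471], [-0.0, 0.471, -0.882], [-1.0, 0.0, 0.0]]
wrist_force: [2.7, 5.0, -6.8]
finger_gap: 0.125
```

```bash
python3 i.py
```

```text
t 14.28 zang -61.92 read 22.921 Mz 0.271 F [ 2.7  5.  -6.8] gap 0.125 tq7 -0.252
```

carry_out(
  motion=[
    {"jaw":0,"dp":[0,0,0],"delta_rot":[0.04,0,0]},
    {"jaw":0,"dp":[0,0,0],"delta_rot":[0.04,0,0]},
  ],
)

```text
t: 14.45
position: [0.4903, -0.0461, 0.1448]
ee_rot: [[0.001, 0.885, 0.465], [-0.0, 0.465, -0.885], [-1.0, 0.0, 0.0]]
wrist_force: [1.1, 4.3, -6.6]
finger_gap: 0.122
```

```bash
python3 i.py
```

```text
t 14.45 zang -62.31 read 22.877 Mz 0.305 F [ 1.1  4.3 -6.6] gap 0.122 tq7 -0.269
```

carry_out(
  motion=[
    {"jaw":0,"dp":[0,0,0],"delta_rot":[0.03,0,0]},
    {"jaw":0,"dp":[0,0,0],"delta_rot":[0.03,0,0]},
  ],
)

```text
t: 14.62
position: [0.4903, -0.0461, 0.1447]
ee_rot: [[0.001, 0.888, 0.46], [-0.0, 0.46, -0.888], [-1.0, 0.0, 0.0]]
wrist_force: [2.2, 4.8, -7.7]
finger_gap: 0.126
```

```bash
python3 i.py
```

```text
t 14.62 zang -62.6 read 22.844 Mz 0.306 F [ 2.2  4.8 -7.7] gap 0.126 tq7 -0.314
```

carry_out(
  motion=[
    {"jaw":0,"dp":[0,0,0],"delta_rot":[0.03,0,0]},
    {"jaw":0,"dp":[0,0,0],"delta_rot":[0.02,0,0]},
  ],
)

```text
t: 14.78
position: [0.4903, -0.0461, 0.1448]
ee_rot: [[0.001, 0.89, 0.456], [-0.0, 0.456, -0.89], [-1.0, 0.0, 0.0]]
wrist_force: [2.1, 5.7, -7.3]
finger_gap: 0.127
```

```bash
python3 i.py
```

```text
t 14.78 zang -62.85 read 22.817 Mz 0.404 F [ 2.1  5.7 -7.3] gap 0.127 tq7 -0.357
```

carry_out(
  motion=[
    {"jaw":0,"dp":[0,0,0],"delta_rot":[0.03,0,0]},
    {"jaw":0,"dp":[0,0,0],"delta_rot":[0.02,0,0]},
    {"jaw":0,"dp":[0,0,0],"delta_rot":[0,0,0]},
    {"jaw":0,"dp":[0,0,0],"delta_rot":[0,0,0]},
  ],
)

```text
t: 15.12
position: [0.4903, -0.046, 0.1448]
ee_rot: [[0.001, 0.892, 0.453], [-0.0, 0.453, -0.892], [-1.0, 0.001, 0.0]]
wrist_force: [2.6, 4.9, -6.9]
finger_gap: 0.126
```

```bash
python3 i.py
```

```text
t 15.12 zang -63.08 read 22.791 Mz 0.41 F [ 2.6  4.9 -6.9] gap 0.126 tq7 -0.373
```

carry_out(
  motion=[
    {"jaw":0,"dp":[0,0,0],"delta_rot":[0.03,0,0]},
    {"jaw":0,"dp":[0,0,0],"delta_rot":[0.03,0,0]},
    {"jaw":0,"dp":[0,0,0],"delta_rot":[0,0,0]},
    {"jaw":0,"dp":[0,0,0],"delta_rot":[0,0,0]},
  ],
)

```text
t: 15.45
position: [0.4903, -0.0461, 0.1448]
ee_rot: [[0.001, 0.894, 0.448], [-0.0, 0.448, -0.894], [-1.0, 0.0, 0.0]]
wrist_force: [3.9, 5.0, -7.5]
finger_gap: 0.129
```

```bash
python3 i.py; python3 -c "
from h import *
im=get_image('wrist');cv2.imwrite('pics/w10.png',im[:,:,::-1])"; python3 i.py
```

```text
t 15.45 zang -63.38 read 22.758 Mz 0.363 F [ 3.9  5.  -7.5] gap 0.129 tq7 -0.396
t 15.5 zang -63.38 read 22.758 Mz 0.444 F [ 2.6  3.  -7.5] gap 0.13 tq7 -0.396
```

View pics/w10.png

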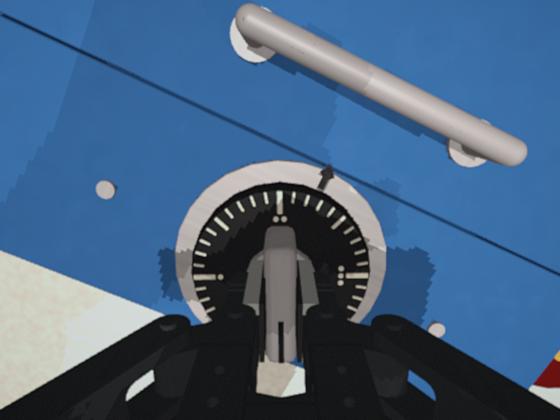

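carry_out(
  motion=[
    {"jaw":0.5,"dp":[0,0,0],"delta_rot":[0,0,0]},
    {"jaw":0.5,"dp":[0,0,0],"delta_rot":[0,0,0]},
    {"jaw":0.5,"dp":[0,0,0],"delta_rot":[0,0,0]},
    {"jaw":0.5,"dp":[-0.5,0,0],"delta_rot":[0,0,0]},
    {"jaw":0.5,"dp":[-0.7,0,0],"delta_rot":[0,0,0]},
    {"jaw":0.5,"dp":[-0.7,0,0],"delta_rot":[0,0,0]},
    {"jaw":0.5,"dp":[-0.5,0,0],"delta_rot":[-1,0,0]},
    {"jaw":0.5,"dp":[0,0,0],"delta_rot":[-1,0,0]},
    {"jaw":0.5,"dp":[0,0,0],"delta_rot":[-1,0,0]},
    {"jaw":0.5,"dp":[0,0,0],"delta_rot":[-1,0,0]},
  ],
)

```text
t: 16.33
position: [0.4903, -0.0472, 0.2179]
ee_rot: [[0.002, 0.685, 0.728], [-0.001, 0.728, -0.685], [-1.0, 0.001, 0.002]]
wrist_force: [-0.5, -0.7, -0.4]
finger_gap: 0.501
```

carry_out(
  motion=[
    {"jaw":0.5,"dp":[0,0,0],"delta_rot":[-1,0,0]},
    {"jaw":0.5,"dp":[0,0,0],"delta_rot":[-1,0,0]},
    {"jaw":0.5,"dp":[0,0,0],"delta_rot":[-1,0,0]},
    {"jaw":0.5,"dp":[0,0,0],"delta_rot":[-1,0,0]},
    {"jaw":0.5,"dp":[0,0,0],"delta_rot":[-1,0,0]},
    {"jaw":0.5,"dp":[0,0,0],"delta_rot":[-1,0,0]},
    {"jaw":0.5,"dp":[0,0,0],"delta_rot":[-1,0,0]},
    {"jaw":0.5,"dp":[0,0,0],"delta_rot":[-1,0,0]},
    {"jaw":0.5,"dp":[0,0,0],"delta_rot":[-1,0,0]},
    {"jaw":0.5,"dp":[0,0,0],"delta_rot":[0,0,0]},
  ],
)

```text
t: 17.17
position: [0.4901, -0.0472, 0.2173]
ee_rot: [[0.001, -0.028, 1.0], [-0.001, 1.0, 0.028], [-1.0, -0.001, 0.001]]
wrist_force: [0.1, -0.1, 0.1]
finger_gap: 0.496
```

carry_out(
  motion=[
    {"jaw":0.5,"dp":[0,0,0.7],"delta_rot":[0,0,0]},
    {"jaw":0.5,"dp":[0,0,0.7],"delta_rot":[0,0,0]},
    {"jaw":0.5,"dp":[0,0,0.7],"delta_rot":[0,0,0]},
    {"jaw":0.5,"dp":[0,0,0.7],"delta_rot":[0,0,0]},
    {"jaw":0.5,"dp":[0,0,0],"delta_rot":[0,0,0]},
    {"jaw":0.5,"dp":[0,0,0],"delta_rot":[0,0,0]},
  ],
)

```text
t: 17.67
position: [0.5745, -0.0443, 0.2167]
ee_rot: [[-0.0, -0.025, 1.0], [-0.001, 1.0, 0.025], [-1.0, -0.0, -0.0]]
wrist_force: [-0.7, -1.1, 0.4]
finger_gap: 0.5
```

Run:
```python
from h import *
s=info()
im=get_image('wrist');cv2.imwrite('pics/w11.png',im[:,:,::-1])
W=cam('wrist',s);print(proj(W,[.575,-.043,.14]),proj(W,s['position']))
np.savez('w11.npz',p=s['position'],R=s['ee_rot'])
```

```text
t 17.6667 p [ 0.5745 -0.0443  0.2167] zang 1.46 tilt [-0.0003 -0.0005] read 29.962 M [0.006 0.04  0.022] F [-0.68 -1.11  0.43] gap 0.5 j [ 0.06  0.34 -0.08  1.8   0.03  1.    0.  ] tq7 -0.011
[282.1146821  229.31488893] [281.38731322 300.6461118 ]
```

View pics/w11.png

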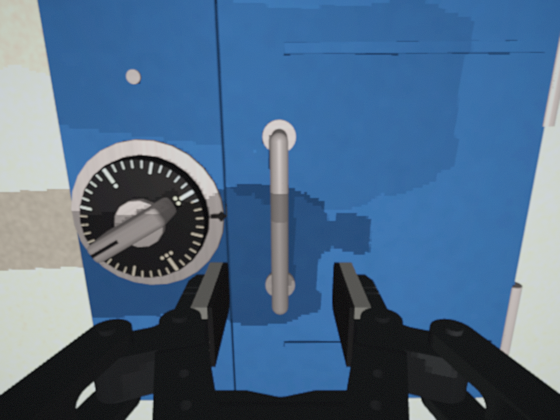

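carry_out(
  motion=[
    {"jaw":0.5,"dp":[0.7,0,-0.01],"delta_rot":[0,0,0]},
    {"jaw":0.5,"dp":[0.7,0,0],"delta_rot":[0,0,0]},
    {"jaw":0.5,"dp":[0.7,0,0],"delta_rot":[0,0,0]},
    {"jaw":0.5,"dp":[0.39,0,0],"delta_rot":[0,0,0]},
    {"jaw":0,"dp":[0,0,0],"delta_rot":[0,0,0]},
    {"jaw":0,"dp":[0,0,0],"delta_rot":[0,0,0]},
    {"jaw":0,"dp":[0,0,0],"delta_rot":[0,0,0]},
    {"jaw":0,"dp":[0,0,0],"delta_rot":[0,0,0]},
    {"jaw":0,"dp":[0,0,0],"delta_rot":[0,0,0]},
    {"jaw":0,"dp":[0,0,0],"delta_rot":[0,0,0]},
  ],
  grip_force=60,
)

```text
t: 18.55
position: [0.5741, -0.0439, 0.1434]
ee_rot: [[0.001, -0.028, 1.0], [-0.0, 1.0, 0.028], [-1.0, -0.0, 0.001]]
wrist_force: [-2.5, -0.0, 6.3]
finger_gap: 0.086
```

Run:
```python
from h import *
s=info()
im=get_image('wrist');cv2.imwrite('pics/w12.png',im[:,:,::-1])
# plan: arc about hinge, tool frame shifts
p0=s['position'];
tz=0.55; hx,hz=.163,.030
def pos(th): return np.array([hx-hx*np.cos(th)+hz*np.sin(th), hx*np.sin(th)+hz*np.cos(th)-hz])
n=26;T=np.radians(52);prev=None
for i in range(n):
    a=T*i/n;b=T*(i+1)/n;d=pos(b)-pos(a);ta=tz*a
    # tool x=(-sin ta,-cos ta) in (x,z); tool z=(cos ta,-sin ta)
    tx=np.array([-np.sin(ta),-np.cos(ta)]);tzv=np.array([np.cos(ta),-np.sin(ta)])
    print(i,(d@tx/.03).round(2),(d@tzv/.03).round(2),(np.degrees(tz*T/n)/5).round(3))
```

```text
t 18.55 p [ 0.5741 -0.0439  0.1434] zang 1.59 tilt [ 0.0015 -0.0002] read 29.976 M [-0.033  0.49  -0.036] F [-2.5  -0.02  6.3 ] gap 0.086 j [ 0.06  0.42 -0.08  1.87  0.04  0.85 -0.01] tq7 -0.022
0 -0.19 0.04 0.22
1 -0.19 0.04 0.22
2 -0.19 0.04 0.22
3 -0.19 0.05 0.22
4 -0.19 0.05 0.22
5 -0.19 0.05 0.22
6 -0.18 0.06 0.22
7 -0.18 0.06 0.22
8 -0.18 0.06 0.22
9 -0.18 0.06 0.22
10 -0.18 0.07 0.22
11 -0.18 0.07 0.22
12 -0.18 0.07 0.22
13 -0.18 0.08 0.22
14 -0.18 0.08 0.22
15 -0.17 0.08 0.22
16 -0.17 0.08 0.22
17 -0.17 0.09 0.22
18 -0.17 0.09 0.22
19 -0.17 0.09 0.22
20 -0.17 0.09 0.22
21 -0.17 0.1 0.22
22 -0.16 0.1 0.22
23 -0.16 0.1 0.22
24 -0.16 0.11 0.22
25 -0.16 0.11 0.22
```

View pics/w12.png

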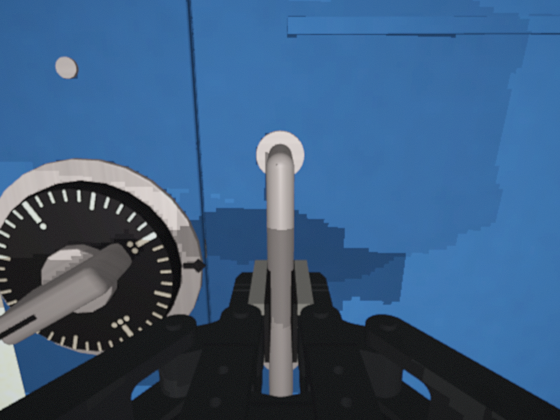

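carry_out(
  motion=[
    {"jaw":0,"dp":[-0.19,0,0.04],"delta_rot":[0,0.22,0]},
    {"jaw":0,"dp":[-0.19,0,0.04],"delta_rot":[0,0.22,0]},
    {"jaw":0,"dp":[-0.19,0,0.04],"delta_rot":[0,0.22,0]},
    {"jaw":0,"dp":[-0.19,0,0.05],"delta_rot":[0,0.22,0]},
  ],
)

```text
t: 18.93
position: [0.5791, -0.0437, 0.1631]
ee_rot: [[-0.079, -0.028, 0.997], [-0.002, 1.0, 0.028], [-0.997, -0.0, -0.079]]
wrist_force: [3.1, -0.8, -11.2]
finger_gap: 0.085
```

Run:
```python
from h import *
s=info()
im=get_image('wrist');cv2.imwrite('pics/w13.png',im[:,:,::-1])
```

```text
t 18.9333 p [ 0.5791 -0.0437  0.1631] zang 1.6 tilt [-0.0785 -0.0023] read 29.978 M [-0.119 -0.719  0.038] F [  3.09  -0.78 -11.16] gap 0.085 j [ 0.06  0.44 -0.07  1.79  0.04  0.99 -0.  ] tq7 -0.034
```

View pics/w13.png

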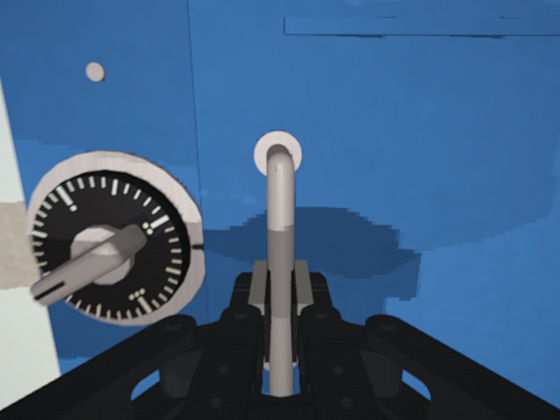

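carry_out(
  motion=[
    {"jaw":0,"dp":[-0.19,0,0.05],"delta_rot":[0,0.22,0]},
    {"jaw":0,"dp":[-0.19,0,0.05],"delta_rot":[0,0.22,0]},
    {"jaw":0,"dp":[-0.18,0,0.06],"delta_rot":[0,0.22,0]},
    {"jaw":0,"dp":[-0.18,0,0.06],"delta_rot":[0,0.22,0]},
    {"jaw":0,"dp":[-0.18,0,0.06],"delta_rot":[0,0.22,0]},
    {"jaw":0,"dp":[-0.18,0,0.06],"delta_rot":[0,0.22,0]},
    {"jaw":0,"dp":[-0.18,0,0.07],"delta_rot":[0,0.22,0]},
    {"jaw":0,"dp":[-0.18,0,0.07],"delta_rot":[0,0.22,0]},
  ],
)

```text
t: 19.65
position: [0.5983, -0.0431, 0.2033]
ee_rot: [[-0.234, -0.028, 0.972], [-0.006, 1.0, 0.027], [-0.972, 0.0, -0.234]]
wrist_force: [-1.5, 0.5, -10.1]
finger_gap: 0.087
```

```bash
python3 -c "
from h import *
info()"
```

```text
t 19.65 p [ 0.5983 -0.0431  0.2033] zang 1.6 tilt [-0.2335 -0.0065] read 29.978 M [-0.078 -0.347 -0.002] F [ -1.46   0.52 -10.06] gap 0.087 j [ 0.04  0.5  -0.06  1.6   0.03  1.28 -0.  ] tq7 -0.042
```

carry_out(
  motion=[
    {"jaw":0,"dp":[-0.18,0,0.07],"delta_rot":[0,0.22,0]},
    {"jaw":0,"dp":[-0.18,0,0.08],"delta_rot":[0,0.22,0]},
    {"jaw":0,"dp":[-0.18,0,0.08],"delta_rot":[0,0.22,0]},
    {"jaw":0,"dp":[-0.17,0,0.08],"delta_rot":[0,0.22,0]},
    {"jaw":0,"dp":[-0.17,0,0.08],"delta_rot":[0,0.22,0]},
    {"jaw":0,"dp":[-0.17,0,0.09],"delta_rot":[0,0.22,0]},
    {"jaw":0,"dp":[-0.17,0,0.09],"delta_rot":[0,0.22,0]},
  ],
)

```text
t: 20.23
position: [0.6234, -0.0424, 0.2333]
ee_rot: [[-0.367, -0.028, 0.93], [-0.01, 1.0, 0.026], [-0.93, 0.0, -0.367]]
wrist_force: [-7.3, -0.2, -9.7]
finger_gap: 0.088
```

```bash
python3 -c "
from h import *
info()"
```

```text
t 20.2333 p [ 0.6234 -0.0424  0.2333] zang 1.6 tilt [-0.3668 -0.01  ] read 29.978 M [-0.036  0.703  0.08 ] F [-7.3  -0.18 -9.73] gap 0.088 j [ 0.03  0.59 -0.05  1.41  0.03  1.52  0.  ] tq7 -0.041
```

carry_out(
  motion=[
    {"jaw":0,"dp":[-0.17,0,0.09],"delta_rot":[0,0.22,0]},
    {"jaw":0,"dp":[-0.17,0,0.09],"delta_rot":[0,0.22,0]},
    {"jaw":0,"dp":[-0.17,0,0.1],"delta_rot":[0,0.22,0]},
    {"jaw":0,"dp":[-0.16,0,0.1],"delta_rot":[0,0.22,0]},
    {"jaw":0,"dp":[-0.16,0,0.1],"delta_rot":[0,0.22,0]},
    {"jaw":0,"dp":[-0.16,0,0.11],"delta_rot":[0,0.22,0]},
    {"jaw":0,"dp":[-0.16,0,0.11],"delta_rot":[0,0.22,0]},
    {"jaw":0,"dp":[0,0,0],"delta_rot":[0,0,0]},
  ],
)

```text
t: 20.9
position: [0.6574, -0.0413, 0.2584]
ee_rot: [[-0.488, -0.028, 0.872], [-0.013, 1.0, 0.025], [-0.873, 0.0, -0.488]]
wrist_force: [-9.4, -0.3, 0.7]
finger_gap: 0.089
```

Run:
```python
from h import *
info()
for n in('side','wrist'):
    im=get_image(n);cv2.imwrite(f'pics/{n}14.png',im[:,:,::-1])
```

```text
t 20.9 p [ 0.6574 -0.0413  0.2584] zang 1.61 tilt [-0.488  -0.0134] read 29.979 M [-0.02   1.432  0.003] F [-9.42 -0.27  0.68] gap 0.089 j [ 0.01  0.7  -0.04  1.19  0.03  1.76  0.01] tq7 -0.026
```

View pics/side14.png

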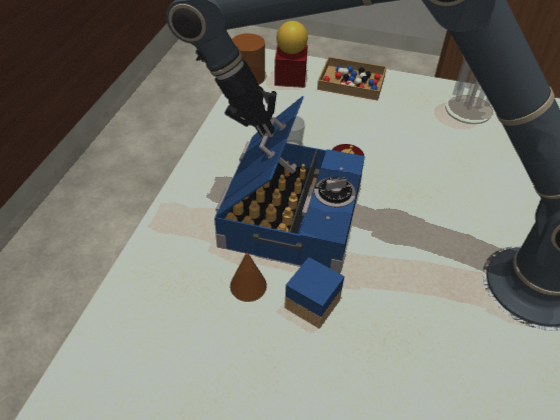

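View pics/wrist14.png

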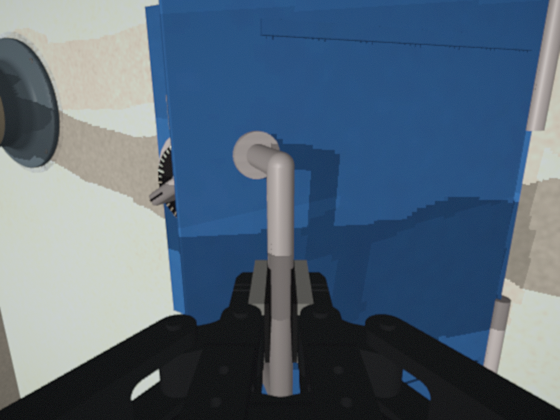

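carry_out(
  motion=[
    {"jaw":0.35,"dp":[0,0,0],"delta_rot":[0,0,0]},
    {"jaw":0.35,"dp":[0,0,0],"delta_rot":[0,0,0]},
    {"jaw":0.35,"dp":[0,0,0],"delta_rot":[0,0,0]},
    {"jaw":0.35,"dp":[-0.2,0,0],"delta_rot":[0,0,0]},
    {"jaw":0.35,"dp":[-0.5,0,0],"delta_rot":[0,0,0]},
    {"jaw":0.35,"dp":[-0.7,0,0],"delta_rot":[0,0,0]},
    {"jaw":0.35,"dp":[-0.7,0,0],"delta_rot":[0,0,0]},
    {"jaw":0.35,"dp":[-0.6,0,0],"delta_rot":[0,0,0]},
    {"jaw":0.35,"dp":[0,0,0],"delta_rot":[0,0,0]},
  ],
)

```text
t: 21.75
position: [0.7009, -0.04, 0.3335]
ee_rot: [[-0.471, -0.028, 0.882], [-0.013, 1.0, 0.025], [-0.882, -0.0, -0.472]]
wrist_force: [0.8, -0.1, -0.3]
finger_gap: 0.346
```

Run:
```python
from h import *
info()
for n in('scene','side','wrist'):
    im=get_image(n);cv2.imwrite(f'pics/{n}15.png',im[:,:,::-1])
```

```text
t 21.75 p [ 0.7009 -0.04    0.3335] zang 1.61 tilt [-0.4713 -0.0133] read 29.979 M [ 0.025 -0.491 -0.025] F [ 0.83 -0.1  -0.25] gap 0.346 j [ 0.    0.74 -0.02  0.95  0.02  1.94  0.01] tq7 0.017
```

View pics/side15.png

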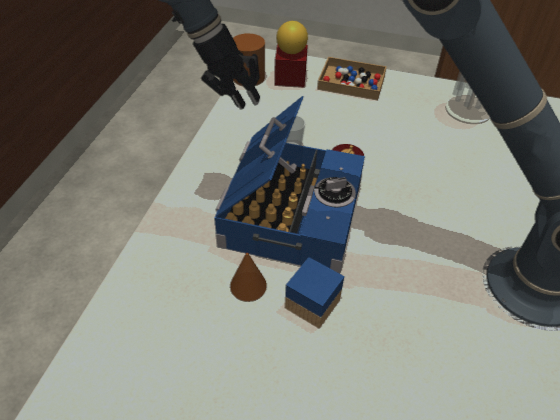

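View pics/scene15.png

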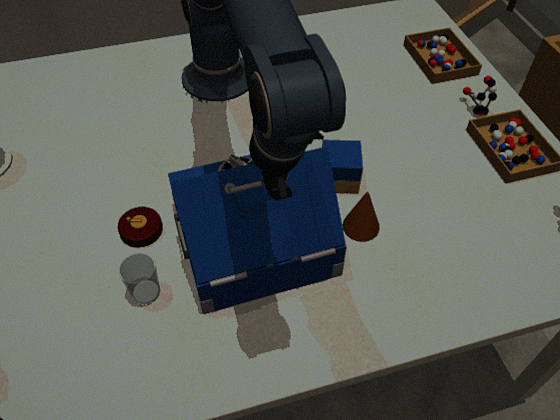

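View pics/wrist15.png

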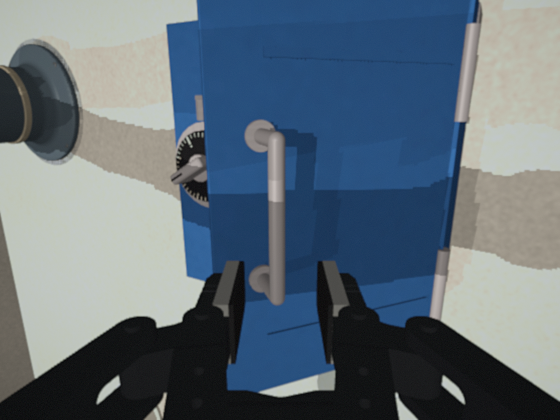

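Run:
```python
from h import *
s=info();W=cam('wrist',s);D=cam('side')
for th in (45,48,50,52,55):
    t=np.radians(th);hx=.490+.248;x=hx-.163*np.cos(t)+.03*np.sin(t);z=.11+.163*np.sin(t)+.03*np.cos(t)
    print(th,proj(W,[x,.003,z]).round(1),proj(D,[x,.003,z]).round(1),proj(D,[hx-.198*np.cos(t),-.186,.11+.198*np.sin(t)]).round(1))
im=cv2.imread('pics/side15.png')[:,:,::-1];crop('pics/side15c.png',im,220,80,340,200,5)
```

```text
t 21.9 p [ 0.6983 -0.0402  0.3293] zang 1.6 tilt [-0.479  -0.0134] read 29.978 M [-0.012 -0.492  0.041] F [-0.15  0.09 -0.57] gap 0.354 j [ 0.    0.74 -0.02  0.96  0.02  1.94  0.01] tq7 -0.0
45 [268.2 148.6] [266.  148.1] [308.  101.5]
48 [274.9 150.7] [262.8 145.8] [305.1  98.5]
50 [280.  152.1] [260.6 144.3] [303.1  96.5]
52 [285.7 153.6] [258.3 142.9] [301.   94.5]
55 [295.3 155.9] [254.9 140.8] [297.7  91.7]
```

View pics/side15c.png

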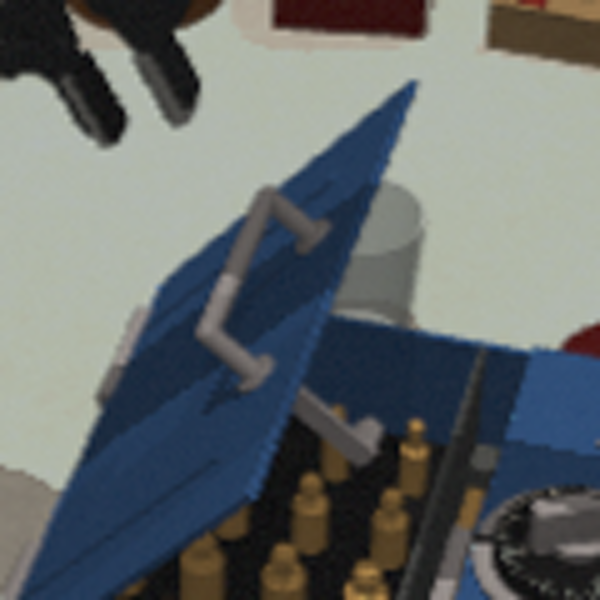

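```bash
python3 -c "
from bench import *
print(close_job())"
```

```text
the job is handed in; nothing more can be done
None
```

The safe is open and handed in at about 22 s of the 64 s. No verdict was reported.

- **Dialling:** I turned the dial right to 15.05, left to 29.9 (briefly about 30.1), then right again. The load rose to about 0.25 N m just below 25, where the dial took up the bolt.
- **Stop:** From 23.6 I went on in steps of 0.5° or less with a 20 N grip. At about 22.85 the load began to rise steeply. I held at about 0.40 N m, roughly 0.15 N m above the drawing load, for over 0.3 s. That is an estimated 5 N on the stop; I could not measure the stop force directly.
- **Lid:** It came up by the handle with about 10 N. After I let go, its far corner in the side image, compared with the projected lid, puts it at about 50° (0.87 rad). It had not moved after the release.
- **Last checks:** The cube, cone, reel and beaker look unmoved and upright in the final scene and side images, judged by eye only. The gripper is clear of everything, and the wrist force is close to zero.

Two readings were off. The dial first looked like 21.9 instead of 22.27, which I put down to viewing parallax. The wrist moment was noisy by about 0.05 N m, so I relied on the last joint's torque to feel the stop. No check failed.

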